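# Put the hand-mixer kit back in its tray

## Task

The baking is done and the mixer's attachments have dried: put the kit away. Snap every attachment lying on the drying mat fully home into its own pair of spring clips in the storage tray, with its collar in the gap between the two clips and its head in the open bay; press the battery and its charger right down into their foam pockets; and slide the mixer's speed switch back to the white off mark, not past it to the release end, so that the mixer cannot start when the battery next goes in. Leave everything else on the counter where it is.

Things in the scene. Friction and masses are not known exactly. Their poses are not given: they have to be found in the camera images.
- tray: White storage tray of the kit, fixed. Origin on the counter under the line of the collars, x to its rear wall, z up. Spans x -137 to +63, y -189 to +183 mm; floor 4 mm thick, rear wall 30 mm high (stops a head pointing that way), other walls 18 mm. The open bay at x below -31 takes the heads. Black foam block, top 26 mm high, at y -185 to -92.
- clip1 (a point): Clip pair 1 of 5 (leftmost, tray y = +148 mm; the others follow every 52 mm): where mid-collar lies, on the shaft axis, when an attachment is home; 32 mm above the counter, in the tray's axes. Any attachment fits any pair.
- clip2 (a point): Clip pair 2 (tray y = +96 mm), like clip 1. One steel clip 25 mm in front of this point and one 25 mm behind, each 10 mm long along x, hold the shaft. 38 mm are free between them for collar and fingers, down to the tray floor.
- clip3 (a point): Clip pair 3 (tray y = +44 mm), like clip 1. Each clip has two sprung jaws with a 7 mm mouth opening upward, jaw tops 13 mm above the axis. Pushing a shaft straight down into a pair takes about 6 to 14 N; it snaps home on the rail and stays.
- clip4 (a point): Clip pair 4 (tray y = -8 mm), like clip 1. The clips stand on two aluminium rails along y at tray x = -25 and +25, each 12 mm wide, top 27 mm above the counter.
- clip5 (a point): Clip pair 5 (rightmost, tray y = -60 mm), like clip 1.
- battery_pocket (a point): Centre of the blue floor of the wide part of the battery's pocket in the foam, 8 mm above the counter, tray axes. 18 mm deep; wide part 66 x 50 mm (x -33 to +33), then 34 mm wide for the nose to x = +57: it fits only nose to the tray's rear wall. Springy foam lips on both long sides pinch it by 0.8 mm each: press it down with 5 to 15 N.
- charger_pocket (a point): The same for the charger's pocket, in front of the battery's (89 mm nearer the tray's front): 8 mm above the counter, 18 mm deep, wide part 46 x 46 mm (x -23 to +23), then 24 mm wide for the plug block to x = +39. Same foam lips: press it down.
- battery: Black battery pack, red label on top, 250 g. Origin under the centre of its wide part, x to the nose, z up. Wide part 60 (x) x 46 x 34 mm high; nose 28 wide, 26 high, x +30 to +54, three brass contacts on top. Lies on the counter; in its pocket 16 mm stick out of the foam. Grip across the 46 mm, in the top 15 mm.
- charger: White plug-in charger, 120 g. Origin under the centre of its wide part, x to its grey plug block, z up. Wide part 40 (x) x 42 x 34 mm high; plug block 18 wide, 24 high, x +20 to +36. Lies on the counter; in its pocket 16 mm stick out. Grip across the 42 mm, in the top 15 mm.
- speed (a joint): Position (m) of the speed slide on the mixer's handle: 0 = rear stop (beater release); 0.014 = off, its white line level with the two white marks; 0.022, 0.030, 0.038, 0.046, 0.054 = speeds 1 to 5 (grey marks); 0.056 = front stop. Grows towards the mixer's front; about 2 N of friction, stays where left.
- speed_grip (a point): Middle of the grey grip of the speed slide: 16 mm along the slide, 18 wide, 13 high, on the handle's flat top (36 mm wide, 149 mm above the counter); grip top at 162 mm. Its x axis is the direction of travel, to the mixer's front.
- mixer: Red cordless hand mixer lying on its belly, fixed, 190 x 84 x 149 mm high; origin under its centre, x to its front (steel nose). Round motor housing 86 mm high, handle bar 36 mm wide above it.
- beater1: Wire beater, grey collar. Origin on the shaft axis at mid-collar, x to the head. Shaft 10 mm round, x -45 to +45; octagonal collar 26 mm across flats, x -7 to +7, flats upright as it rests: grip it there from above. Head x +43 to +118, up to 38 wide, 26 high. 70 g. Rests level, axis 16 mm above the counter on a grey 3 mm mat. May be absent.
- beater2: Second wire beater, grey collar. Origin on the shaft axis at mid-collar, x to the head. Shaft 10 mm round, x -45 to +45; octagonal collar 26 mm across flats, x -7 to +7, flats upright as it rests: grip it there from above. Head x +43 to +118, up to 38 wide, 26 high. 70 g. Rests level, axis 16 mm above the counter on a grey 3 mm mat. May be absent.
- hook1: Spiral dough hook, red collar. Origin on the shaft axis at mid-collar, x to the head. Shaft 10 mm round, x -45 to +45; octagonal collar 26 mm across flats, x -7 to +7, flats upright as it rests: grip it there from above. Head x +43 to +118, up to 38 wide, 26 high. 70 g. Rests level, axis 16 mm above the counter on a grey 3 mm mat. May be absent.
- hook2: Second dough hook, red collar. Origin on the shaft axis at mid-collar, x to the head. Shaft 10 mm round, x -45 to +45; octagonal collar 26 mm across flats, x -7 to +7, flats upright as it rests: grip it there from above. Head x +43 to +118, up to 38 wide, 26 high. 70 g. Rests level, axis 16 mm above the counter on a grey 3 mm mat. May be absent.
- whisk: Slim balloon whisk, blue collar. Origin on the shaft axis at mid-collar, x to the head. Shaft 10 mm round, x -45 to +45; octagonal collar 26 mm across flats, x -7 to +7, flats upright as it rests: grip it there from above. Head x +43 to +118, up to 38 wide, 26 high. 70 g. Rests level, axis 16 mm above the counter on a grey 3 mm mat. May be absent.
- measuring_cup: Clear measuring cup with handle, 76 mm across, 85 mm high; origin under its centre. To be left alone.
- spice_jar: Amber jar with black cap, 48 mm across, 95 mm high; origin under its centre. To be left alone.
- salt_jar: White jar with steel cap, 48 mm across, 95 mm high; origin under its centre. To be left alone.
- wooden_spoon: Wooden spoon 240 mm long, lying; origin under its centre. To be left alone.
- sponge: Yellow sponge 65 x 100 x 30 mm; origin under its centre. To be left alone.
- ramekin: White ramekin 84 mm across, 45 mm high; origin under its centre. To be left alone.
Mind the look-alikes: they are no part of the job. Leave any orange look-alike of the whisk alone.

How it is judged:
By the outcome, as a careful person would: the job done as asked, in the order asked, and still so for the second after the job is handed in, with the robot touching nothing.
Of beater1, beater2, hook1, hook2, whisk only 3 to 5 are there at a start; the rules pass over those that are not, and their reading is None.
At some moment in a run one of beater1, beater2, hook1, hook2, whisk, battery, charger may be knocked a few centimetres aside while the robot is not near it.
Once in a run the grip may slacken for a moment while it holds something.
It also fails if it takes over 210 s, if anything falls off the work surface, if the arm or the gripper's body presses on something with over 40 N, if the wrist force passes 120 N, or if a joint passes its speed limit or range.

## Robot

A 7-joint arm with a two-finger parallel gripper is mounted at the origin on the work surface. World frame = base frame: x ahead of the robot, y to its left, z up, the work surface at z = 0. Lengths are in m, angles in rad, forces in N, time in s.
With the tool pointing down it reaches from about 0.4 to 0.925 m from the base axis. Payload 4.1 kg.
Tool frame: the origin (TCP) lies between the finger pads; the fingertips stand r.nose_length ahead of it and the grasp point (between the pads) lies 11 mm behind it (r.nose_length is the distance from the TCP to the fingertips, in m); z points along the fingers, y is the line along which they close (so a half turn about z gives the same grasp; the last joint's range is limited). The gripper opens to 85 mm and grips with 20 to 120 N. Pads are 22 mm wide; open, the fingers measure 114 mm over their backs; the gripper's body (76 mm by 85 mm) begins 54 mm behind the grasp point. The pads swing forward as they close: fully open they stand 13 mm farther back than shut.
Start: joints at [1.117, 0.398, 0.045, 1.537, -0.019, 1.207, -0.051], TCP at [0.226, -0.61, 0.209] pointing down, gripper open.
Joint ranges: [-2.82, 2.82], [-0.49, 2.23], [-1.37, 1.46], [0, 2.46], [-1.36, 4.5], [0.23, 2], [-2.94, 2.94]. Speed limits (rad/s): [2.57, 2.57, 3.14, 3.14, 3.14, 3.14, 3.14].

## Interface

Orientations are given as a unit quaternion [x, y, z, w].
In Python, from station import state, capture, camera_info, job_done, r gives the robot as it stands. The module is installed in compiled form; this text tells all that it offers.
- The arm moves only by the tool play_rows, never from a script. Its arguments are lists of equal length, an entry for each row: "gripper": the opening, from -1 (shut) to 1 (fully open); "travel": the shift along the tool's x, y, z in m, a list of three; "roll": the turn about the tool's z in rad. In form: {"gripper": [gripper, ...], "travel": [[x, y, z], ...], "roll": [roll, ...]}. A call has 1 to 5 rows; each row is the pose to reach, as a shift and turn from the pose commanded when the call began, along the tool's axes at that moment; what a row does not reach only later rows make up. A row lasts 1/12 s, in which the tool goes at most 41.7 mm and 7.16 degrees, less where a joint would pass 70% of its speed; a pose out of reach is approached as far as the arm can. A call with a gripper value outside its range is refused whole. The fingers move at their own pace and stop on an object; "squeeze" is the grip in N (left out, the last holds). Time passes only in rows, so rows that repeat a pose let the fingers close. It gives the time, the measured TCP pose, the force, the opening and the grip force at its end, in the units of the state.
- state(): the state, without advancing time (a new reading comes with each control period).
- capture(name): name is "side" or "top"; returns the picture (384x512x3 uint8, red, green, blue); there is no depth.
- camera_info(name): a dict with "fx", "fy", "cx", "cy" (pixels), "dist" ([k1, k2, p1, p2, k3] as OpenCV has them; the pictures are not rectified), "extrinsics" (4x4, takes a point from camera to world coordinates). Camera axes: x right, y down, z forward; pixel columns grow to the right and rows downward; lengths in m; the calibration is good to about 2 mm. A picture is of the moment at which its call begins. camera_info takes no time and is no camera call.
- job_done(): hands the job in; it is judged then, once.
The state is a dict: "time_s": time; "joints": joint angles; "dq": joint speeds; "effort": joint torques, N m; "eef_pos": TCP position; "eef_rot": TCP orientation; "contact_force": force on the tool from outside, world axes, zero at the start; "ft_torque": the same for the moment, N m; "finger_gap": opening from 0.0 (shut) to 1.0 (fully open); "grip_force": force on a finger pad.
Only numpy, scipy, OpenCV 4.12 (cv2) and the standard library are available. Lean on these libraries where they do the work, as an engineer would, in place of code of your own. Each camera call takes 0.05 s, during which the arm holds its last target. There are 200 camera calls.

## Working session

There is one attempt and no reset: what is moved stays moved. The work goes in short steps, Python scripts to look and compute and a tool call to move; the robot and the scene stay as the last step left them, time stands still between calls to the robot, and variables do not carry over. Pictures are saved under pics/ and viewed, at most 14 in all, crops included, and the job is handed in when it is done.

Besides the shell and the picture viewer there is one more tool, called after "Call:" in YAML: its name, and indented under it one key for each argument. play_rows: Moves the arm, as the interface text tells. Its arguments: {"type":"object","properties":{"gripper":{"type":"array"},"travel":{"type":"array"},"roll":{"type":"array"},"squeeze":{"type":"number"}},"required":["gripper","travel","roll"]}

```bash
mkdir -p pics; ls
python3 - <<'E'
from station import *
import cv2
s=state();print({k:s[k] for k in('time_s','eef_pos','eef_rot','finger_gap')},r.nose_length)
for n in('side','top'):
    i=camera_info(n);print(n,i)
    cv2.imwrite(f'pics/{n}0.png',cv2.resize(capture(n)[:,:,::-1],(800,600),interpolation=cv2.INTER_CUBIC))
E
```

```text
pics
{'time_s': 0.0, 'eef_pos': array([ 0.22560001, -0.60886531,  0.20757141]), 'eef_rot': array([ 9.84294899e-01,  1.76529324e-01, -2.32907493e-04, -9.45778345e-04]), 'finger_gap': 1.0011455172760688} 0.008
side {'fx': 397.3105464253214, 'fy': 397.3105464253214, 'cx': 248.3058366887693, 'cy': 196.94083387847715, 'dist': array([-0.05807649,  0.        ,  0.        ,  0.        ,  0.        ]), 'extrinsics': array([[ 0.89850115, -0.34962437,  0.26544015,  0.16994583],
       [-0.4386654 , -0.69255957,  0.57265514, -0.63966123],
       [-0.01638107, -0.63097072, -0.77563368,  0.94751559],
       [ 0.        ,  0.        ,  0.        ,  1.        ]])}
top {'fx': 390.1397215033855, 'fy': 390.1397215033855, 'cx': 253.45777958962555, 'cy': 185.60476839296794, 'dist': array([-0.12898749,  0.        ,  0.        ,  0.        ,  0.        ]), 'extrinsics': array([[ 0.06326463, -0.9691523 ,  0.23820453,  0.21360395],
       [-0.9979839 , -0.06264853,  0.01016402, -0.04515157],
       [ 0.00507268, -0.2383673 , -0.97116183,  1.2776182 ],
       [ 0.        ,  0.        ,  0.        ,  1.        ]])}
```

View pics/top0.png

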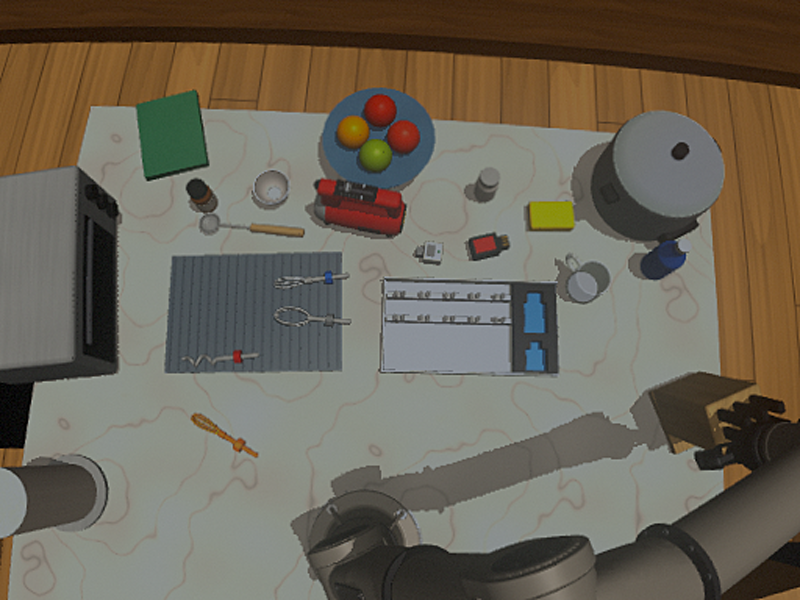

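View pics/side0.png

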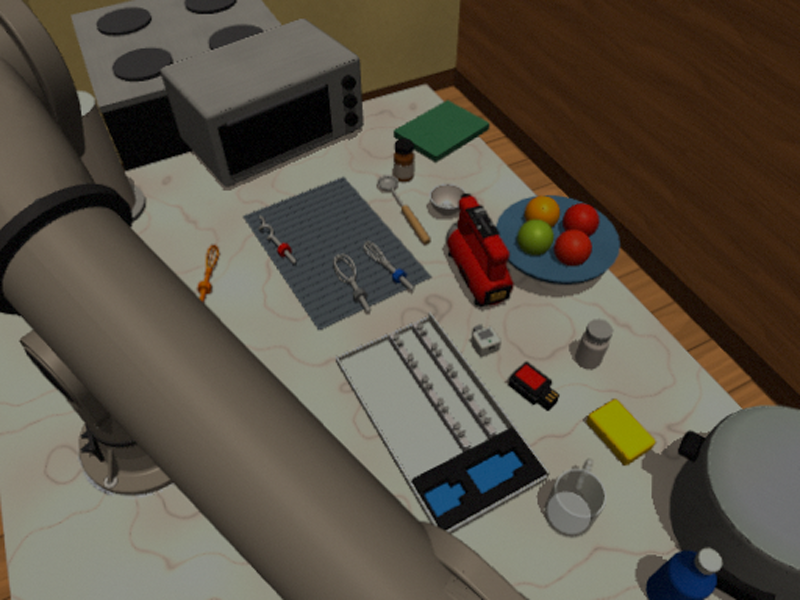

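The top view shows a hook (red collar, display px 237,355), a beater (grey collar, 331,320), a whisk (blue collar, 328,278), the charger (430,252), the battery (488,245), the mixer (362,207), and the tray with rear wall up at (470,325). The candidates are:
- **Whisk:** blue collar (328,278) or the orange look-alike (238,445). I choose blue.
- **Battery:** (488,245); the blue bottle at (663,260) and the sponge at (551,215) are not it.
- **Charger:** (430,252); the salt jar at (487,183) is not it.

```bash
cat > h.py <<'E'
import numpy as np, cv2
from station import *
def avg(n,k=4): return np.mean([capture(n).astype(float) for _ in range(k)],0).astype(np.uint8)
def K(i): return np.array([[i['fx'],0,i['cx']],[0,i['fy'],i['cy']],[0,0,1]])
def ray(n,uv):
    i=camera_info(n);E=i['extrinsics']
    p=cv2.undistortPoints(np.array(uv,float).reshape(-1,1,2),K(i),i['dist']).reshape(-1,2)
    return E[:3,3],np.c_[p,np.ones(len(p))]@E[:3,:3].T
def plane(n,uv,z):
    o,d=ray(n,uv);return (o+d*((z-o[2])/d[:,2])[:,None])[:,:2]
def proj(n,P):
    i=camera_info(n);M=np.linalg.inv(i['extrinsics'])
    return cv2.projectPoints(np.array(P,float).reshape(-1,1,3),cv2.Rodrigues(M[:3,:3])[0],M[:3,3],K(i),i['dist'])[0].reshape(-1,2)
def blobs(img,lo,hi,amin=6):
    m=cv2.inRange(cv2.cvtColor(img,cv2.COLOR_RGB2HSV),np.array(lo),np.array(hi))
    n,l,s,c=cv2.connectedComponentsWithStats(m)
    return [(s[k,4],c[k].round(2)) for k in range(1,n) if s[k,4]>=amin]
def crop(img,x,y,w,h,f): return cv2.resize(img[y:y+h,x:x+w,::-1],None,fx=f,fy=f,interpolation=cv2.INTER_CUBIC)
E
python3 - <<'E'
from h import *
t=avg('top');s=avg('side');np.savez('img.npz',t=t,s=s)
for n,im in(('top',t),('side',s)):
    for c,lo,hi in(('blue',(95,120,60),(125,255,255)),('red',(0,140,70),(6,255,255))):
        print(n,c,[(a,*p) for a,p in blobs(im,lo,hi)])
a=crop(t,105,155,130,85,5);b=crop(t,235,145,130,95,5)
cv2.imwrite('pics/a.png',cv2.convertScaleAbs(a,alpha=1.5));cv2.imwrite('pics/b.png',cv2.convertScaleAbs(b,alpha=1.5))
E
```

```text
top blue [(np.int32(6), np.float64(252.5), np.float64(77.17)), (np.int32(21), np.float64(426.57), np.float64(155.24)), (np.int32(88), np.float64(431.08), np.float64(166.84)), (np.int32(29), np.float64(209.83), np.float64(176.86)), (np.int32(289), np.float64(341.58), np.float64(201.02)), (np.int32(183), np.float64(342.35), np.float64(228.62))]
top red [(np.int32(301), np.float64(243.13), np.float64(69.88)), (np.int32(313), np.float64(257.77), np.float64(86.64)), (np.int32(99), np.float64(208.57), np.float64(119.36)), (np.int32(801), np.float64(235.98), np.float64(135.54)), (np.int32(105), np.float64(309.8), np.float64(155.94)), (np.int32(33), np.float64(151.24), np.float64(227.7))]
side blue [(np.int32(8), np.float64(360.25), np.float64(130.75)), (np.int32(14), np.float64(328.79), np.float64(143.71)), (np.int32(13), np.float64(321.69), np.float64(147.31)), (np.int32(8), np.float64(380.5), np.float64(158.25)), (np.int32(7), np.float64(332.43), np.float64(160.86)), (np.int32(7), np.float64(351.14), np.float64(162.86)), (np.int32(6), np.float64(327.83), np.float64(167.0)), (np.int32(7), 
[... 349 characters left out ...]
float64(171.88)), (np.int32(8), np.float64(373.12), np.float64(173.62)), (np.int32(33), np.float64(254.33), np.float64(174.64)), (np.int32(8), np.float64(367.0), np.float64(175.0)), (np.int32(511), np.float64(315.95), np.float64(301.21)), (np.int32(343), np.float64(284.1), np.float64(318.36)), (np.int32(441), np.float64(442.23), np.float64(371.75))]
side red [(np.int32(78), np.float64(299.29), np.float64(129.24)), (np.int32(672), np.float64(369.45), np.float64(148.54)), (np.int32(699), np.float64(304.71), np.float64(167.96)), (np.int32(175), np.float64(316.81), np.float64(158.04)), (np.int32(29), np.float64(180.86), np.float64(158.0)), (np.int32(163), np.float64(339.07), np.float64(240.83))]
```

View pics/a.png

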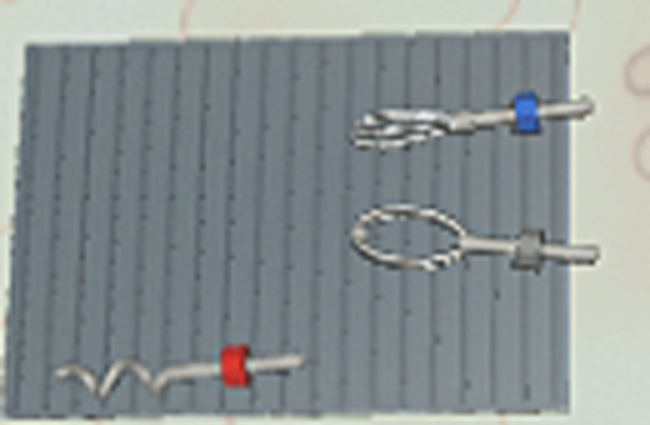

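View pics/b.png

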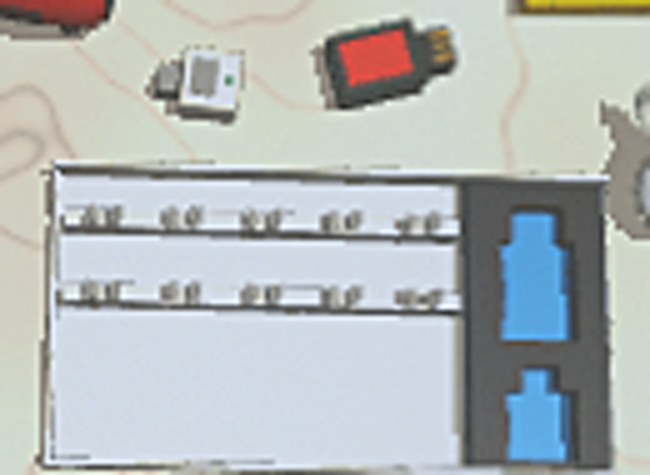

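Crop a (5×, origin 105,155): whisk collar (526,113), beater collar (528,249), hook collar (235,366), tails to the right, heads to the left. This confirms the choice of blue, grey and red collars. Crop b (5×, origin 235,145): tray corners (42,467), (608,468), (50,165) and (608,180), charger plug pointing left, battery nose pointing right.

Run:
```python
from h import *
f=lambda o,p:(np.array(p,float)+.5)/5-.5+np.array(o)
A=(105,155);B=(235,145)
for n,c,tl,hd in(('whisk',(526,113),(592,105),(450,122)),('beater',(528,249),(598,254),(465,242)),('hook',(235,366),(300,360),(170,376))):
    P=plane('top',f(A,[c,tl,hd]),.016);d=P[2]-P[1]
    print(n,P[0].round(4),np.degrees(np.arctan2(d[1],d[0])).round(1),np.linalg.norm(d).round(4),np.linalg.norm(P[0]-P[1]).round(4))
C=np.r_[plane('top',f(B,[(42,467),(608,468)]),.018),plane('top',f(B,[(50,165),(608,180)]),.03)]
print(C.round(4))
M=np.array([[-.137,.183],[-.137,-.189],[.063,.183],[.063,-.189]])
mc,cc=M.mean(0),C.mean(0);H=(M-mc).T@(C-cc);U,S,V=np.linalg.svd(H);R=(U@V).T;t=cc-R@mc
print('tray',t.round(4),np.degrees(np.arctan2(R[1,0],R[0,0])),((M@R.T+t-C)*1e3).round(1))
# check pts: project model pts on both
T=lambda x,y,z:np.r_[R@[x,y]+t,z]
print('blue',*[plane(n,q,.008) for n,q in(('top',[(341.58,201.02),(342.35,228.62)]),('side',[(315.95,301.21),(284.1,318.36)]))])
pts=[T(-.137,.183,.018),T(-.137,-.189,.018),T(.063,.183,.03),T(.063,-.189,.03)]+[T(x,y,.045) for y in(.148,-.06) for x in(-.025,.025)]
print(proj('side',pts).round(1)); 
s=np.load('img.npz')['s'];pic=crop(s,205,190,160,165,3.6)
for p in proj('side',pts): cv2.circle(pic,tuple(int(v) for v in ((p-[205,190]+.5)*3.6-.5)),3,(0,255,0),1)
t_=crop(np.load('img.npz')['t'],235,160,130,85,5)
pic=cv2.convertScaleAbs(pic,alpha=1.5);cv2.imwrite('pics/c.png',pic)
```

```text
whisk [0.5426 0.1159] 100.7 0.0959 0.0445
beater [0.4502 0.1063] 88.5 0.0884 0.0464
hook [0.3596 0.2917] 101.1 0.0867 0.0431
[[ 0.3467 -0.0093]
 [ 0.368  -0.3773]
 [ 0.5449 -0.0011]
 [ 0.5589 -0.3733]]
tray [ 0.4915 -0.1856] 2.5223674688820013 [[-0.2  0.5]
 [-5.1 -3.2]
 [ 1.4  1.1]
 [ 3.8  1.6]]
blue [[ 0.49103623 -0.32941805]
 [ 0.39832068 -0.33324212]] [[ 0.49506664 -0.32674973]
 [ 0.40154505 -0.33008934]]
[[212.2 227.8]
 [280.4 342.3]
 [272.8 198.4]
 [350.1 301. ]
 [252.5 215.4]
 [267.8 208.5]
 [292.2 272.9]
 [308.6 264.5]]
```

View pics/c.png

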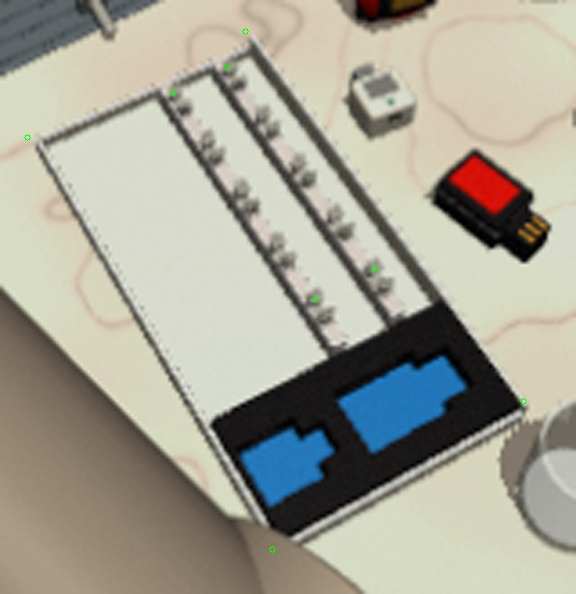

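Crop c: the tray in the side view, with green reprojections about 5 px up-left of the real corners. One top corner was clipped in crop b, so I will refit using clip centres and clean corners from both views.

Run:
```python
from h import *
from scipy.optimize import least_squares
t5=lambda o,f,p:(np.array(p,float)+.5)/f-.5+np.array(o)
ys=[.148,.096,.044,-.008,-.06]
clip=[(-.025,y,.038) for y in ys]+[(.025,y,.038) for y in ys]
cor=[(-.137,.183,.018),(.063,.183,.03),(.063,-.189,.03)]
top=t5((235,145),5,[(100,292),(181,291),(261,294),(342,297),(420,298),(102,217),(181,217),(261,220),(342,220),(418,223),(42,467),(50,164),(608,179)])
sd=t5((205,190),3.6,[(180,101),(211,148),(247,198),(284,250),(321,306),(235,75),(266,120),(303,170),(342,222),(380,277),(40,143),(252,41),(523,408)])
M=np.array(clip+cor)
def W(q):
    c,s=np.cos(q[2]),np.sin(q[2]);return np.c_[c*M[:,0]-s*M[:,1]+q[0],s*M[:,0]+c*M[:,1]+q[1],M[:,2]]
for nm,L in(('top',[('top',top)]),('side',[('side',sd)]),('both',[('top',top),('side',sd)])):
    g=least_squares(lambda q:np.concatenate([(proj(n,W(q))-o).ravel() for n,o in L]),[.49,-.186,.04],loss='soft_l1')
    print(nm,g.x[:2].round(4),np.degrees(g.x[2]).round(2))
    if nm=='both':
        for n,o in L: print((proj(n,W(g.x))-o).round(1).tolist())
# collars in side
im=np.load('img.npz');
print('side collars',plane('side',[(254.33,174.64),(180.86,158.0)],.016), 'top',plane('top',[(209.83,176.86),(151.24,227.7)],.016))
print('batt label top',plane('top',[(309.8,155.94)],.034),'side',plane('side',[(339.07,240.83)],.034))
```

```text
top [ 0.4914 -0.1867] 2.29
side [ 0.4946 -0.19  ] 2.09
both [ 0.4931 -0.1884] 2.1
[[0.6, -0.8], [0.5, -0.1], [0.5, -0.3], [0.3, -0.5], [0.6, -0.3], [0.6, -0.8], [0.7, -0.3], [0.6, -0.5], [0.2, -0.1], [0.8, -0.3], [0.4, -0.8], [0.7, -1.0], [0.5, -0.9]]
[[-0.9, -0.6], [-0.4, -0.3], [-0.9, -0.2], [-1.2, 0.2], [-0.9, 0.3], [-0.8, -0.1], [-0.1, 0.3], [-0.6, 0.1], [-1.2, 0.1], [-0.9, -0.1], [-2.4, -1.5], [-0.4, -2.2], [1.1, -0.9]]
side collars [[0.54571056 0.12129668]
 [0.36246349 0.29769074]] top [[0.54373869 0.11589559]
 [0.3598738  0.29296803]]
batt label top [[ 0.63324473 -0.21451357]] side [[ 0.63534147 -0.21453072]]
```

```bash
cat > plan.py <<'E'
# usage: plan.py x y z psi_deg [x y z psi ...]  (from current state; waypoints chained)
import sys, numpy as np
from scipy.spatial.transform import Rotation as R
from station import state
s=state();p=s['eef_pos'].copy();Q=R.from_quat(s['eef_rot']);x=Q.as_matrix()[:,0];psi=np.degrees(np.arctan2(x[1],x[0]))
print('now',s['time_s'],p.round(4),'psi',psi.round(2),'tilt',Q.as_matrix()[:2,2].round(4),'gap',round(s['finger_gap'],3),'grip',round(s['grip_force'],1),'F',s['contact_force'].round(1),'j',np.round(s['joints'],2))
a=list(map(float,sys.argv[1:]))
for k in range(0,len(a),4):
    g=np.array(a[k:k+3]);ps=a[k+3];d=g-p;dp=(ps-psi+180)%360-180
    n=max(1,int(np.ceil(max(np.linalg.norm(d)/.195,abs(np.radians(dp))/.6))))
    for i in range(n):
        c,sn=np.cos(np.radians(psi)),np.sin(np.radians(psi));e=d/n
        print(' call',[round(v,4) for v in(c*e[0]+sn*e[1],sn*e[0]-c*e[1],-e[2])],'roll',round(-np.radians(dp/n),4))
        psi+=dp/n
    p=g
E
python3 plan.py .4515 .1085 .13 88.5 .4515 .1085 .012 88.5
```

```text
now 0.5 [ 0.2258 -0.6095  0.2086] psi 20.33 tilt [-0. -0.] gap 1.0 grip 0.0 F [-0.7  0.7 -0.1] j [ 1.12  0.4   0.05  1.54 -0.02  1.21 -0.05]
 call [np.float64(0.1153), np.float64(-0.1487), np.float64(0.0197)] roll -0.2974
 call [np.float64(0.1538), np.float64(-0.1084), np.float64(0.0197)] roll -0.2974
 call [np.float64(0.1788), np.float64(-0.0586), np.float64(0.0197)] roll -0.2974
 call [np.float64(0.1881), np.float64(-0.0036), np.float64(0.0197)] roll -0.2974
 call [np.float64(0.0), np.float64(0.0), np.float64(0.118)] roll -0.0
```

Call:
play_rows:
  gripper: [0.4,0.4,0.4,0.4,0.4]
  travel:
    - [0.1153,-0.1487,-0.02]
    - [0.1153,-0.1487,-0.02]
    - [0.1153,-0.1487,-0.02]
    - [0.1153,-0.1487,-0.02]
    - [0.1153,-0.1487,-0.02]
  roll: [-0.297,-0.297,-0.297,-0.297,-0.297]
  squeeze: 90

```text
time_s: 0.92
eef_pos: [0.2844, -0.4255, 0.2293]
eef_rot: [0.947, 0.322, 0.001, -0.0]
contact_force: [0.4, -0.2, -0.2]
finger_gap: 0.699
grip_force: 0.0
```

Call:
play_rows:
  gripper: [0.4,0.4,0.4,0.4,0.4]
  travel:
    - [0.1538,-0.1084,0]
    - [0.1538,-0.1084,0]
    - [0.1538,-0.1084,0]
    - [0.1538,-0.1084,0]
    - [0.1538,-0.1084,0]
  roll: [-0.297,-0.297,-0.297,-0.297,-0.297]

```text
time_s: 1.33
eef_pos: [0.3402, -0.2457, 0.229]
eef_rot: [0.888, 0.459, 0.001, -0.0]
contact_force: [1.1, 0.1, -0.2]
finger_gap: 0.695
grip_force: 0.0
```

Call:
play_rows:
  gripper: [0.4,0.4,0.4,0.4,0.4]
  travel:
    - [0.1788,-0.0586,0]
    - [0.1788,-0.0586,0]
    - [0.1788,-0.0586,0]
    - [0.1788,-0.0586,0]
    - [0.1788,-0.0586,0]
  roll: [-0.297,-0.297,-0.297,-0.297,-0.297]

```text
time_s: 1.75
eef_pos: [0.3965, -0.0661, 0.2293]
eef_rot: [0.81, 0.586, 0.001, 0.0]
contact_force: [-0.3, 0.6, 0.7]
finger_gap: 0.698
grip_force: 0.0
```

Call:
play_rows:
  gripper: [0.4,0.4,0.4,0.4,0.4]
  travel:
    - [0.1881,-0.0036,0.04]
    - [0.1881,-0.0036,0.04]
    - [0.1881,-0.0036,0.04]
    - [0.1881,-0.0036,0.04]
    - [0.1881,-0.0036,0.04]
  roll: [-0.297,-0.297,-0.297,-0.297,-0.297]

```text
time_s: 2.17
eef_pos: [0.4523, 0.1129, 0.1886]
eef_rot: [0.715, 0.699, 0.001, -0.0]
contact_force: [-0.1, 0.0, 0.6]
finger_gap: 0.702
grip_force: 0.0
```

```bash
python3 plan.py .4515 .1085 .06 88.5 .4515 .1085 .012 88.5;python3 - <<'E'
from h import *
t=capture('top');s=capture('side')
a=crop(t,105,120,130,120,5);b=crop(s,150,60,190,150,4)
cv2.imwrite('pics/d.png',cv2.convertScaleAbs(a,alpha=1.5));cv2.imwrite('pics/e.png',cv2.convertScaleAbs(b,alpha=1.5))
E
```

```text
now 2.1667 [0.4523 0.1129 0.1886] psi 88.63 tilt [0.0013 0.0021] gap 0.702 grip 0.0 F [-0.1  0.   0.6] j [ 0.35  0.12 -0.73  1.97  0.09  1.08 -0.45]
 call [np.float64(-0.0044), np.float64(-0.0007), np.float64(0.1286)] roll 0.0024
 call [np.float64(0.0), np.float64(0.0), np.float64(0.048)] roll -0.0
```

View pics/e.png

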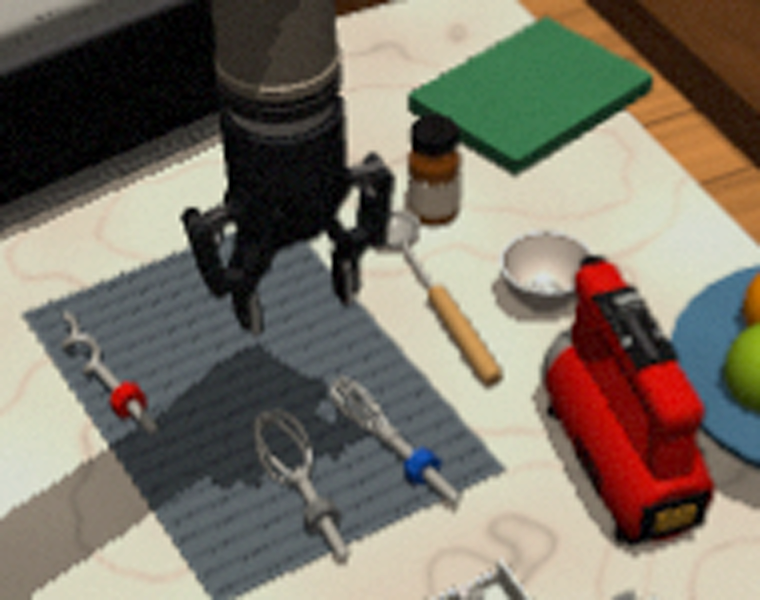

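Crop e (4×, origin 150,60): the gripper is over the mat with tips near (250,325) and (345,297). The beater collar is at (322,514), the whisk collar at (423,465) and the hook collar at (127,400). Nothing has been disturbed.

Run:
```python
from h import *
f=lambda p:(np.array(p,float)+.5)/4-.5+np.array([150,60])
print(proj('side',[(.4523,.1129,.1806)]),f([(298,311)]),plane('side',f([(298,311)]),.1806),plane('side',f([(322,514),(423,465),(127,400)]),.016))
```

```text
[[225.27936074 147.90183187]] [[224.125 137.375]] [[0.46679901 0.15374943]] [[0.45406892 0.10481131]
 [0.54629683 0.11509165]
 [0.3614226  0.28979526]]
```

Call:
play_rows:
  gripper: [0.4,0.4,0.4,0.4,0.4]
  travel:
    - [-0.003,-0.001,0.13]
    - [-0.003,-0.001,0.13]
    - [-0.003,-0.001,0.13]
    - [-0.003,-0.001,0.13]
    - [-0.003,-0.001,0.13]
  roll: [0,0,0,0,0]

```text
time_s: 2.68
eef_pos: [0.4487, 0.1039, 0.057]
eef_rot: [0.717, 0.697, -0.002, -0.002]
contact_force: [0.3, 0.7, 1.0]
finger_gap: 0.701
grip_force: 0.0
```

Call:
play_rows:
  gripper: [0.2,0.2,0.2]
  travel:
    - [0,0,0]
    - [0,0,0]
    - [0,0,0]
  roll: [0,0,0]

```text
time_s: 2.93
eef_pos: [0.4532, 0.1057, 0.0611]
eef_rot: [0.717, 0.697, 0.002, 0.002]
contact_force: [0.1, 0.4, 0.2]
finger_gap: 0.6
grip_force: 0.0
```

```bash
python3 plan.py .4525 .106 .012 88.5;python3 - <<'E'
from h import *
t=capture('top');s=capture('side')
a=crop(t,150,150,70,80,6);b=crop(s,190,130,90,80,6)
cv2.imwrite('pics/d.png',cv2.convertScaleAbs(np.hstack([a,cv2.resize(b,(380,480))]),alpha=1.5))
E
```

```text
now 2.9333 [0.4532 0.1057 0.0611] psi 88.37 tilt [0.0052 0.0002] gap 0.6 grip 0.0 F [0.1 0.4 0.2] j [ 0.28  0.31 -0.69  2.11  0.27  0.81 -0.6 ]
 call [np.float64(0.0003), np.float64(-0.0007), np.float64(0.0491)] roll -0.0023
```

View pics/d.png

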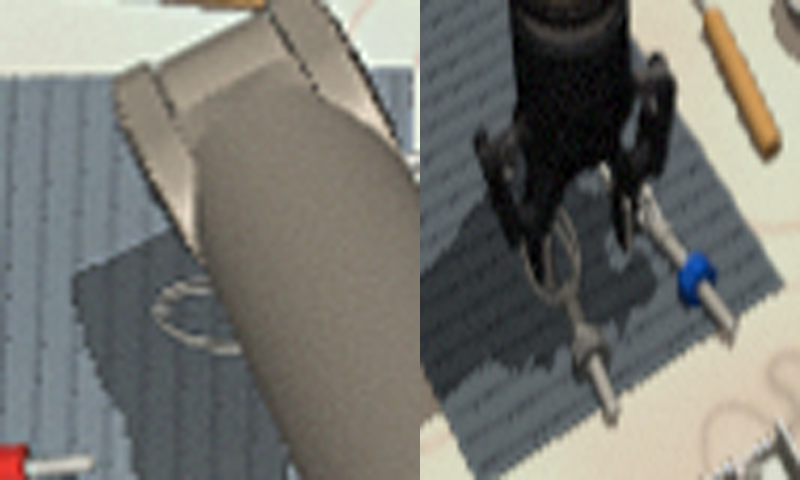

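Left panel: the arm hides the beater from above. Right panel (side): tips at panel (540,270) and (627,240), beater collar at (590,355), roughly under the fingers.

Run:
```python
from h import *
g=lambda p:np.array([(p[0]-420+.5)/4.222-.5+190,(p[1]+.5)/6-.5+130])
m=g((583,255));print('tips mid seen',m,[ (z,proj('side',[(.4532,.1057,z)])[0].round(1)) for z in(.05,.06,.07,.08)],'individual',[ (plane('side',[g(p)],.06)).round(4).tolist() for p in((540,270),(627,240))])
print('collar',plane('side',[g((590,355))],.016))
```

```text
tips mid seen [228.22572241 172.08333333] [(0.05, array([229.2, 180.7])), (0.06, array([229. , 178.5])), (0.07, array([228.8, 176.3])), (0.08, array([228.6, 174. ]))] individual [[[0.4302, 0.1352]], [[0.4946, 0.1257]]]
collar [[0.45236259 0.10284448]]
```

Call:
play_rows:
  gripper: [0.2,0.2,0.2,0.2,0.2]
  travel:
    - [0,-0.001,0.015]
    - [0,-0.001,0.03]
    - [0,-0.001,0.03]
    - [0,-0.001,0.03]
    - [0,-0.001,0.03]
  roll: [0,0,0,0,0]

```text
time_s: 3.45
eef_pos: [0.4507, 0.1056, 0.0295]
eef_rot: [0.717, 0.697, 0.001, 0.0]
contact_force: [-0.1, 0.3, 0.4]
finger_gap: 0.603
grip_force: 0.0
```

```bash
python3 plan.py .4525 .1045 .012 88.5;python3 - <<'E'
from h import *
s=avg('side',3)
b=crop(s,190,130,80,80,7)
cv2.imwrite('pics/f.png',cv2.convertScaleAbs(b,alpha=2.5))
E
```

```text
now 3.45 [0.4507 0.1056 0.0295] psi 88.4 tilt [0.0016 0.0002] gap 0.603 grip 0.0 F [-0.1  0.3  0.4] j [ 0.25  0.36 -0.66  2.13  0.32  0.75 -0.65]
 call [np.float64(-0.0011), np.float64(0.0019), np.float64(0.0175)] roll -0.0017
```

View pics/f.png

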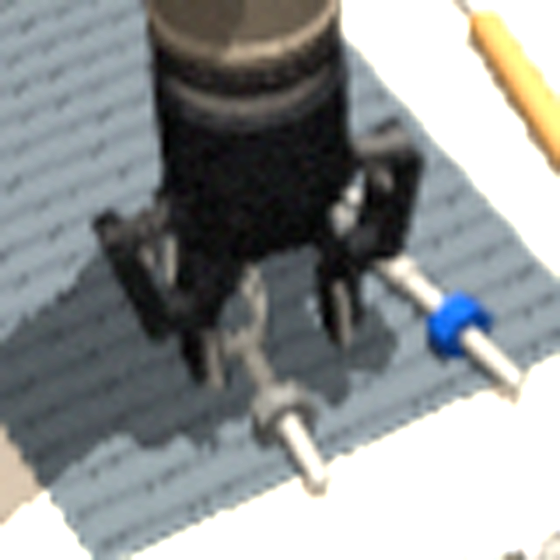

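Crop f (7×, origin 190,130): tips at (215,385) and (345,345) straddle the grey collar at (285,405), and nothing touches yet.

Call:
play_rows:
  gripper: [0.2,0.2,0.2,0.2,0.2]
  travel:
    - [-0.001,0.0,0.009]
    - [-0.001,0.0,0.0175]
    - [-0.001,0.0,0.0175]
    - [-0.001,0.0,0.0175]
    - [-0.001,0.0,0.0175]
  roll: [0,0,0,0,0]

```text
time_s: 4.02
eef_pos: [0.4496, 0.1044, 0.0108]
eef_rot: [0.717, 0.697, -0.0, -0.0]
contact_force: [-0.6, 0.0, -0.2]
finger_gap: 0.596
grip_force: 0.0
```

Call:
play_rows:
  gripper: [-0.6,-1,-1,-1,-1]
  travel:
    - [0,0,0]
    - [0,0,0]
    - [0,0,0]
    - [0,0,0]
    - [0,0,0]
  roll: [0,0,0,0,0]

```text
time_s: 4.43
eef_pos: [0.45, 0.1044, 0.0112]
eef_rot: [0.717, 0.697, 0.0, 0.0]
contact_force: [-0.1, 0.5, -0.1]
finger_gap: -0.002
grip_force: 0.0
```

Call:
play_rows:
  gripper: [-1,-1,-1,-1,-1]
  travel:
    - [0,0,0]
    - [0,0,0]
    - [0,0,0]
    - [0,0,0]
    - [0,0,0]
  roll: [0,0,0,0,0]

```text
time_s: 4.85
eef_pos: [0.4499, 0.1043, 0.0111]
eef_rot: [0.717, 0.697, -0.0, 0.0]
contact_force: [1.2, 0.1, -0.7]
finger_gap: 0.0
grip_force: 0.0
```

The fingers closed on nothing. Looking before anything else.

Run:
```python
from h import *
s=avg('side',3);t=avg('top',2)
b=crop(s,190,130,80,80,7);a=crop(t,160,150,30,80,7)
cv2.imwrite('pics/g.png',cv2.convertScaleAbs(np.hstack([a,b]),alpha=2.2))
```

```text
(no output)
```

View pics/g.png

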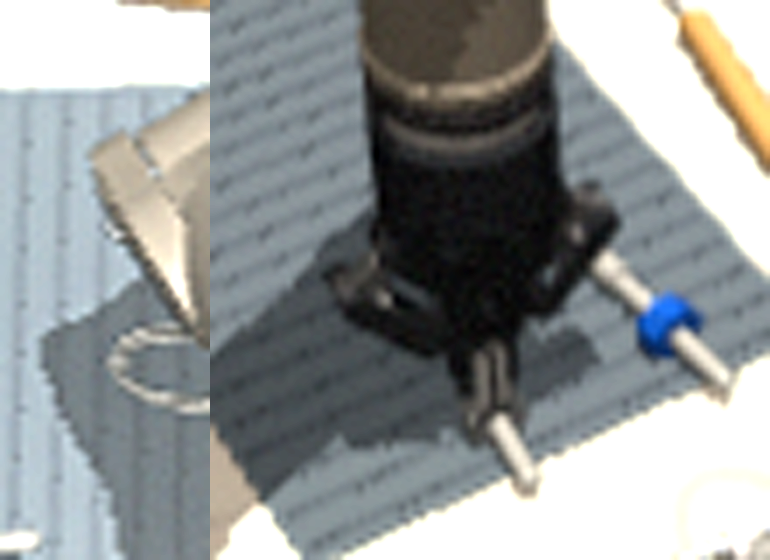

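Crop g: in the side view the closed fingers (490,410) cover the collar, so they shut either above it or short of it. I will probe gently downwards to learn the true tip height.

Call:
play_rows:
  gripper: [-1,-1,-1,-1]
  travel:
    - [0,0,0.002]
    - [0,0,0.004]
    - [0,0,0.004]
    - [0,0,0.004]
  roll: [0,0,0,0]

```text
time_s: 5.43
eef_pos: [0.4497, 0.1043, 0.0069]
eef_rot: [0.717, 0.697, -0.0, -0.0]
contact_force: [-0.9, -0.1, 0.1]
finger_gap: 0.005
grip_force: 0.0
```

Call:
play_rows:
  gripper: [-1,-1,-1,-1]
  travel:
    - [0,0,0.002]
    - [0,0,0.003]
    - [0,0,0.003]
    - [0,0,0.003]
  roll: [0,0,0,0]

```text
time_s: 5.77
eef_pos: [0.4509, 0.1041, 0.0062]
eef_rot: [0.717, 0.697, -0.0, 0.001]
contact_force: [-5.2, -3.0, 21.9]
finger_gap: -0.002
grip_force: 10.9
```

Run:
```python
from h import *
s=avg('side',6)
b=crop(s,212,165,40,40,14)
cv2.imwrite('pics/i.png',cv2.convertScaleAbs(b,alpha=3))
```

View pics/i.png

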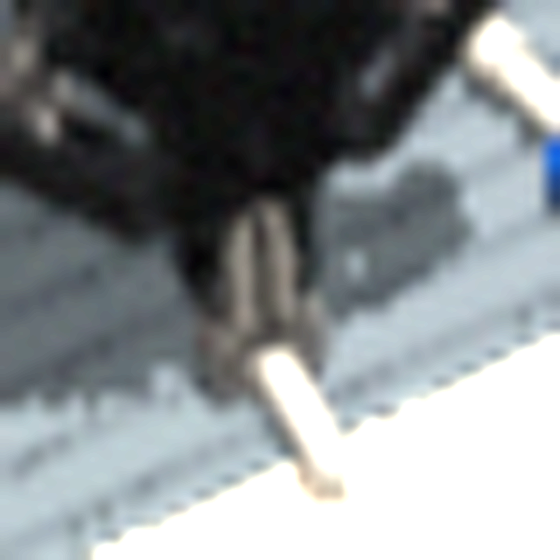

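Crop i (14×): the closed tips rest on the beater's shaft or collar at (262,340), with contact at TCP z = 6 mm. So the tips stand higher than nominal. I will calibrate by touching the bare mat beside it.

Call:
play_rows:
  gripper: [-1,-1,-1,-1,-1]
  travel:
    - [0,0,-0.03]
    - [0,0,-0.06]
    - [0,0,-0.06]
    - [0,0,-0.06]
    - [0,0,-0.06]
  roll: [0,0,0,0,0]

```text
time_s: 6.48
eef_pos: [0.4495, 0.104, 0.0638]
eef_rot: [0.717, 0.697, -0.0, 0.0]
contact_force: [0.9, 0.4, -0.9]
finger_gap: -0.001
grip_force: 0.0
```

Call:
play_rows:
  gripper: [-1,-1,-1,-1,-1]
  travel:
    - [0.04,0,0]
    - [0.08,0,0]
    - [0.12,0,0]
    - [0.155,0,0]
    - [0.155,0,0]
  roll: [0,0,0,0,0]

```text
time_s: 6.9
eef_pos: [0.4522, 0.2686, 0.0638]
eef_rot: [0.713, 0.701, 0.002, -0.003]
contact_force: [0.1, 0.9, -0.7]
finger_gap: -0.0
grip_force: 0.0
```

Call:
play_rows:
  gripper: [-1,-1,-1,-1,-1]
  travel:
    - [0,0,0.02]
    - [0,0,0.04]
    - [0,0,0.05]
    - [0,0,0.05]
    - [0,0,0.05]
  roll: [0,0,0,0,0]

```text
time_s: 7.32
eef_pos: [0.4533, 0.2587, 0.0131]
eef_rot: [0.717, 0.697, -0.001, -0.0]
contact_force: [0.2, -0.3, 0.0]
finger_gap: 0.001
grip_force: 0.0
```

Call:
play_rows:
  gripper: [-1,-1,-1,-1,-1]
  travel:
    - [0,0,0.001]
    - [0,0,0.002]
    - [0,0,0.003]
    - [0,0,0.004]
    - [0,0,0.004]
  roll: [0,0,0,0,0]

```text
time_s: 7.73
eef_pos: [0.4544, 0.2592, 0.0103]
eef_rot: [0.717, 0.697, 0.0, 0.0]
contact_force: [-0.6, -0.1, -0.1]
finger_gap: -0.001
grip_force: 0.0
```

```bash
python3 plan.py
python3 - <<'E'
from h import *
t=avg('top',4);s=avg('side',4);np.savez('img2.npz',t=t,s=s)
b=crop(s,180,120,90,80,6);a=crop(t,120,160,60,80,6)
cv2.imwrite('pics/j.png',cv2.convertScaleAbs(np.hstack([a,b])[:, :800],alpha=2.2))
E
```

```text
now 7.7333 [0.4544 0.2592 0.0103] psi 88.39 tilt [ 0.0006 -0.0001] gap -0.001 grip 0.0 F [-0.6 -0.1 -0.1] j [-0.06  0.49 -0.66  2.    0.43  0.78 -1.  ]
```

Call:
play_rows:
  gripper: [-1,-1,-1,-1,-1]
  travel:
    - [0,0,0.001]
    - [0,0,0.002]
    - [0,0,0.003]
    - [0,0,0.004]
    - [0,0,0.004]
  roll: [0,0,0,0,0]

```text
time_s: 8.55
eef_pos: [0.454, 0.2591, 0.0058]
eef_rot: [0.717, 0.697, -0.0, -0.0]
contact_force: [1.2, 1.1, 0.6]
finger_gap: 0.004
grip_force: 0.0
```

Run:
```python
from h import *
s=np.load('img2.npz')['s']
cv2.imwrite('pics/j.png',cv2.convertScaleAbs(crop(s,180,110,90,80,7),alpha=2.5))
P=(.4544,.2592)
print([(z,proj('side',[(*P,z)])[0].round(1)) for z in(.002,.015,.03)],proj('top',[(*P,.002)]))
```

```text
[(0.002, array([211.4, 159.3])), (0.015, array([211. , 156.6])), (0.03, array([210.6, 153.3]))] [[165.49171216 201.00176605]]
```

View pics/j.png

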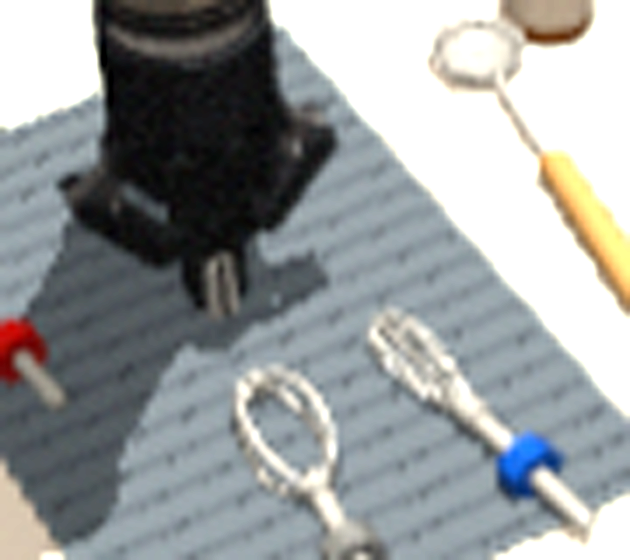

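Crop j: the tip is at raw (211,154.6), which is about 20 mm above the mat although the reported TCP is 10 mm. Continue the probe downward.

Call:
play_rows:
  gripper: [-1,-1,-1,-1,-1]
  travel:
    - [0,0,0.002]
    - [0,0,0.004]
    - [0,0,0.006]
    - [0,0,0.007]
    - [0,0,0.007]
  roll: [0,0,0,0,0]

```text
time_s: 8.97
eef_pos: [0.454, 0.2591, -0.0013]
eef_rot: [0.717, 0.697, -0.0, -0.0]
contact_force: [0.3, -0.2, 0.2]
finger_gap: 0.001
grip_force: 0.0
```

Call:
play_rows:
  gripper: [-1,-1,-1,-1,-1]
  travel:
    - [0,0,0.001]
    - [0,0,0.002]
    - [0,0,0.003]
    - [0,0,0.004]
    - [0,0,0.004]
  roll: [0,0,0,0,0]

```text
time_s: 9.38
eef_pos: [0.4541, 0.2592, -0.0051]
eef_rot: [0.717, 0.697, -0.0, 0.0]
contact_force: [0.3, -1.1, 0.3]
finger_gap: 0.001
grip_force: 0.0
```

Call:
play_rows:
  gripper: [-1,-1,-1,-1,-1]
  travel:
    - [0,0,0.001]
    - [0,0,0.002]
    - [0,0,0.003]
    - [0,0,0.004]
    - [0,0,0.004]
  roll: [0,0,0,0,0]

```text
time_s: 9.8
eef_pos: [0.454, 0.2592, -0.0092]
eef_rot: [0.717, 0.697, -0.0, -0.0]
contact_force: [-0.1, -0.7, -0.4]
finger_gap: 0.002
grip_force: 0.0
```

Call:
play_rows:
  gripper: [-1,-1,-1,-1,-1]
  travel:
    - [0,0,0.001]
    - [0,0,0.002]
    - [0,0,0.003]
    - [0,0,0.004]
    - [0,0,0.004]
  roll: [0,0,0,0,0]

```text
time_s: 10.22
eef_pos: [0.4541, 0.2592, -0.0132]
eef_rot: [0.717, 0.697, -0.0, 0.0]
contact_force: [0.7, -0.9, 0.7]
finger_gap: -0.003
grip_force: 0.0
```

Call:
play_rows:
  gripper: [-1,-1,-1,-1,-1]
  travel:
    - [0,0,0.001]
    - [0,0,0.002]
    - [0,0,0.003]
    - [0,0,0.003]
    - [0,0,0.003]
  roll: [0,0,0,0,0]

```text
time_s: 10.63
eef_pos: [0.4541, 0.2592, -0.016]
eef_rot: [0.717, 0.697, -0.0, 0.0]
contact_force: [0.5, 0.2, 0.6]
finger_gap: 0.006
grip_force: 0.0
```

Call:
play_rows:
  gripper: [-1,-1,-1,-1]
  travel:
    - [0,0,0.001]
    - [0,0,0.002]
    - [0,0,0.002]
    - [0,0,0.002]
  roll: [0,0,0,0]

```text
time_s: 10.97
eef_pos: [0.4541, 0.2593, -0.018]
eef_rot: [0.717, 0.697, -0.0, 0.0]
contact_force: [-0.0, -0.0, -0.0]
finger_gap: 0.0
grip_force: 0.0
```

Call:
play_rows:
  gripper: [-1,-1,-1,-1]
  travel:
    - [0,0,0.001]
    - [0,0,0.002]
    - [0,0,0.002]
    - [0,0,0.002]
  roll: [0,0,0,0]

```text
time_s: 11.3
eef_pos: [0.4543, 0.2593, -0.0196]
eef_rot: [0.717, 0.697, -0.0, 0.0]
contact_force: [-2.3, -1.1, 4.9]
finger_gap: 0.001
grip_force: 2.4
```

Call:
play_rows:
  gripper: [-1,-1,-1,-1]
  travel:
    - [0,0,0.001]
    - [0,0,0.002]
    - [0,0,0.002]
    - [0,0,0.002]
  roll: [0,0,0,0]

```text
time_s: 11.63
eef_pos: [0.4544, 0.2594, -0.0197]
eef_rot: [0.717, 0.697, -0.0, 0.001]
contact_force: [-5.2, -3.9, 23.3]
finger_gap: -0.004
grip_force: 11.4
```

The tip height is now calibrated: contact with the mat (z = 3 mm) at reported z = −19.6 mm, so the closed tips are at reported z + 22.5 mm. The collar-top contact agrees (6.5 + 22.5 = 29). Check the lateral offset numerically, too.

Run:
```python
from h import *
s=avg('side',6);b=np.load('img.npz')['s']
print('pred',proj('side',[(.4544,.2594,.003)]))
g=s.max(2).astype(int);print('cols',list(range(203,222)))
for y in range(148,168): print(y,*g[y,203:222])
```

```text
pred [[211.30483248 159.09637965]]
cols [203, 204, 205, 206, 207, 208, 209, 210, 211, 212, 213, 214, 215, 216, 217, 218, 219, 220, 221]
148 19 27 17 6 6 8 6 9 11 9 8 6 5 6 8 9 13 16 41
149 13 12 12 10 7 7 6 5 10 7 6 7 4 8 13 12 17 25 45
150 11 10 11 10 6 8 5 7 4 9 8 6 7 18 31 30 30 33 40
151 8 10 7 7 7 4 6 5 5 8 7 8 10 29 39 39 39 38 38
152 5 7 5 7 6 7 6 6 9 16 14 10 16 35 40 39 39 37 35
153 5 7 7 7 6 8 6 8 17 29 37 9 19 39 37 37 33 36 35
154 8 14 21 19 6 8 12 28 37 26 48 21 13 35 35 35 35 37 38
155 24 29 34 31 6 8 14 40 49 21 49 29 30 31 37 37 38 39 39
156 34 37 39 36 6 7 13 39 49 24 49 29 36 32 38 39 38 40 53
157 38 38 38 37 16 8 28 37 49 24 46 33 23 38 58 57 53 52 55
158 39 40 37 36 26 12 26 31 49 27 37 38 27 58 66 64 62 53 59
159 37 36 31 34 33 17 13 26 51 31 34 44 38 64 64 65 67 61 71
160 34 33 34 37 38 32 23 28 47 31 31 44 54 65 68 70 70 70 70
161 36 35 38 43 57 55 38 49 45 39 44 58 68 71 71 70 71 71 67
162 38 39 42 59 68 65 51 63 60 60 64 70 71 79 72 80 85 75 62
163 38 38 42 64 55 64 65 67 70 70 70 71 83 102 88 69 77 80 85
164 36 38 53 57 60 68 70 71 70 71 74 93 76 94 79 67 55 67 81
165 39 57 67 64 71 71 70 71 71 66 72 112 99 61 51 64 66 83 61
166 45 70 71 71 71 70 70 67 64 63 68 102 96 44 43 42 55 84 99
167 45 70 71 71 67 66 65 63 65 66 70 104 51 40 43 57 53 59 94
```

Call:
play_rows:
  gripper: [-1,0.2,0.2,0.2,0.2]
  travel:
    - [0,0,-0.035]
    - [0,0,-0.075]
    - [0,0,-0.075]
    - [0,0,-0.075]
    - [0,0,-0.075]
  roll: [0,0,0,0,0]

```text
time_s: 12.35
eef_pos: [0.454, 0.2587, 0.0528]
eef_rot: [0.717, 0.697, -0.0, 0.0]
contact_force: [-0.6, -0.0, -0.7]
finger_gap: 0.562
grip_force: 0.0
```

Call:
play_rows:
  gripper: [0.2,0.2,0.2,0.2,0.2]
  travel:
    - [-0.04,0,0]
    - [-0.08,0,0]
    - [-0.12,0,0]
    - [-0.1545,0.002,0]
    - [-0.1545,0.002,0]
  roll: [0,0,0,0,0]

```text
time_s: 12.77
eef_pos: [0.4496, 0.0954, 0.0505]
eef_rot: [0.721, 0.693, -0.005, 0.0]
contact_force: [-0.9, 0.0, -0.1]
finger_gap: 0.603
grip_force: 0.0
```

Call:
play_rows:
  gripper: [0.2,0.2,0.2,0.2,0.2]
  travel:
    - [0,0,0]
    - [0,0,0]
    - [0,0,0.02]
    - [0,0,0.025]
    - [0,0,0.025]
  roll: [0,0,0,0,0]

```text
time_s: 13.18
eef_pos: [0.4499, 0.106, 0.0265]
eef_rot: [0.716, 0.698, -0.001, -0.002]
contact_force: [-0.1, 0.1, -0.3]
finger_gap: 0.601
grip_force: 0.0
```

```bash
python3 plan.py .452 .1048 -.0165 88.5
```

```text
now 13.1833 [0.4499 0.106  0.0265] psi 88.58 tilt [-0.0042  0.0001] gap 0.601 grip 0.0 F [-0.1  0.1 -0.3] j [ 0.26  0.37 -0.68  2.13  0.34  0.75 -0.66]
 call [np.float64(-0.0012), np.float64(0.0021), np.float64(0.043)] roll 0.0014
```

Call:
play_rows:
  gripper: [0.2,0.2,0.2,0.2,0.2]
  travel:
    - [0,0.002,0.012]
    - [0,0.002,0.025]
    - [0,0.002,0.036]
    - [0,0.002,0.043]
    - [0,0.002,0.043]
  roll: [0,0,0,0,0]

```text
time_s: 13.6
eef_pos: [0.4526, 0.1047, -0.0164]
eef_rot: [0.717, 0.697, -0.001, -0.001]
contact_force: [-0.2, -0.0, -0.2]
finger_gap: 0.599
grip_force: 0.0
```

Call:
play_rows:
  gripper: [0.2,-0.3,-0.6,-1,-1]
  travel:
    - [0,0,0]
    - [0,0,0]
    - [0,0,0]
    - [0,0,0]
    - [0,0,0]
  roll: [0,0,0,0,0]

```text
time_s: 14.02
eef_pos: [0.4546, 0.1049, -0.014]
eef_rot: [0.717, 0.697, 0.0, 0.001]
contact_force: [-1.7, -0.9, 5.0]
finger_gap: 0.267
grip_force: 88.2
```

Call:
play_rows:
  gripper: [-1,-1,-1,-1]
  travel:
    - [0,0,0]
    - [0,0,0]
    - [0,0,0]
    - [0,0,0]
  roll: [0,0,0,0]

```text
time_s: 14.35
eef_pos: [0.4546, 0.1049, -0.014]
eef_rot: [0.717, 0.697, 0.0, 0.001]
contact_force: [-1.0, -0.2, 5.4]
finger_gap: 0.271
grip_force: 88.2
```

Grasped (gap 0.27, grip 88 N). Lift and carry over clip pair 2, world (0.490, −0.0925), with the head turned to tray −x.

Call:
play_rows:
  gripper: [-1,-1,-1,-1,-1]
  travel:
    - [0,0,-0.02]
    - [0,0,-0.05]
    - [0,0,-0.085]
    - [0,0,-0.115]
    - [0,0,-0.115]
  roll: [0,0,0,0,0]

```text
time_s: 14.77
eef_pos: [0.4584, 0.1062, 0.1057]
eef_rot: [0.717, 0.697, 0.005, 0.004]
contact_force: [1.7, 0.6, -1.2]
finger_gap: 0.265
grip_force: 88.8
```

```bash
python3 plan.py .4896 -.0925 .1 182.1
```

```text
now 14.7667 [0.4584 0.1062 0.1057] psi 88.38 tilt [0.0117 0.0011] gap 0.265 grip 88.8 F [ 1.7  0.6 -1.2] j [ 0.34  0.24 -0.74  2.06  0.22  0.9  -0.55]
 call [np.float64(-0.0659), np.float64(0.0123), np.float64(0.0019)] roll -0.5452
 call [np.float64(-0.0627), np.float64(-0.0237), np.float64(0.0019)] roll -0.5452
 call [np.float64(-0.0413), np.float64(-0.0528), np.float64(0.0019)] roll -0.5452
```

Call:
play_rows:
  gripper: [-1,-1,-1,-1,-1]
  travel:
    - [-0.0135,0.0025,0]
    - [-0.027,0.005,0]
    - [-0.04,0.0075,0]
    - [-0.053,0.01,0]
    - [-0.066,0.012,0]
  roll: [-0.109,-0.218,-0.327,-0.436,-0.545]

```text
time_s: 15.18
eef_pos: [0.4638, 0.0376, 0.0997]
eef_rot: [0.501, 0.866, -0.0, 0.0]
contact_force: [0.4, 0.4, -1.0]
finger_gap: 0.267
grip_force: 88.8
```

Call:
play_rows:
  gripper: [-1,-1,-1,-1,-1]
  travel:
    - [-0.0125,-0.0047,0]
    - [-0.025,-0.0095,0]
    - [-0.0375,-0.014,0]
    - [-0.05,-0.019,0]
    - [-0.063,-0.024,0]
  roll: [-0.109,-0.218,-0.327,-0.436,-0.545]

```text
time_s: 15.6
eef_pos: [0.4739, -0.029, 0.0997]
eef_rot: [0.249, 0.968, -0.0, -0.0]
contact_force: [-0.1, -0.4, -0.6]
finger_gap: 0.267
grip_force: 88.8
```

Call:
play_rows:
  gripper: [-1,-1,-1,-1,-1]
  travel:
    - [-0.008,-0.0105,0]
    - [-0.0165,-0.021,0]
    - [-0.025,-0.032,0]
    - [-0.033,-0.042,0]
    - [-0.041,-0.053,0]
  roll: [-0.109,-0.218,-0.327,-0.436,-0.545]

```text
time_s: 16.02
eef_pos: [0.484, -0.0952, 0.0997]
eef_rot: [-0.021, 1.0, -0.0, -0.0]
contact_force: [0.0, 0.2, -0.7]
finger_gap: 0.267
grip_force: 88.8
```

Call:
play_rows:
  gripper: [-1,-1,-1]
  travel:
    - [0,0,0]
    - [0,0,0]
    - [0,0,0]
  roll: [0,0,0]

```text
time_s: 16.27
eef_pos: [0.484, -0.0935, 0.0999]
eef_rot: [-0.017, 1.0, 0.0, -0.0]
contact_force: [-1.4, -0.1, -1.1]
finger_gap: 0.269
grip_force: 88.8
```

```bash
python3 plan.py .4896 -.0925 .035 182.1
```

```text
now 16.2667 [ 0.484  -0.0935  0.0999] psi -178.02 tilt [-0.0003  0.0005] gap 0.269 grip 88.8 F [-1.4 -0.1 -1.1] j [ 0.91  0.36 -0.95  2.    0.36  0.95  1.37]
 call [np.float64(-0.0057), np.float64(0.0008), np.float64(0.0649)] roll -0.002
```

Call:
play_rows:
  gripper: [-1,-1,-1,-1,-1]
  travel:
    - [-0.006,0.001,0.02]
    - [-0.006,0.001,0.05]
    - [-0.006,0.001,0.065]
    - [-0.006,0.001,0.065]
    - [-0.006,0.001,0.065]
  roll: [0,0,0,0,0]

```text
time_s: 16.68
eef_pos: [0.4897, -0.0919, 0.0349]
eef_rot: [-0.019, 1.0, 0.0, -0.001]
contact_force: [-0.1, 0.7, -0.4]
finger_gap: 0.269
grip_force: 88.8
```

Call:
play_rows:
  gripper: [-1,-1,-1,-1,-1]
  travel:
    - [0,0,0.003]
    - [0,0,0.006]
    - [0,0,0.009]
    - [0,0,0.011]
    - [0,0,0.011]
  roll: [0,0,0,0,0]

```text
time_s: 17.1
eef_pos: [0.4902, -0.0934, 0.0241]
eef_rot: [-0.018, 1.0, -0.0, -0.0]
contact_force: [-0.2, -0.4, -1.5]
finger_gap: 0.265
grip_force: 88.8
```

```bash
python3 plan.py .4896 -.0925 .002 182.1
python3 - <<'E'
from h import *
s=avg('side',6);t=avg('top',3);np.savez('img3.npz',s=s,t=t)
cv2.imwrite('pics/k.png',np.hstack([cv2.convertScaleAbs(crop(s,220,185,70,80,7),alpha=2.5)[:,:480],cv2.convertScaleAbs(crop(t,240,150,60,90,6.2222),alpha=1.6)[:560,:310]]))
E
```

```text
now 17.1 [ 0.4902 -0.0934  0.0241] psi -177.94 tilt [-0.     -0.0003] gap 0.265 grip 88.8 F [-0.2 -0.4 -1.5] j [ 0.81  0.49 -0.86  2.05  0.51  0.83  1.25]
 call [np.float64(0.0005), np.float64(0.0009), np.float64(0.0221)] roll -0.0007
```

View pics/k.png

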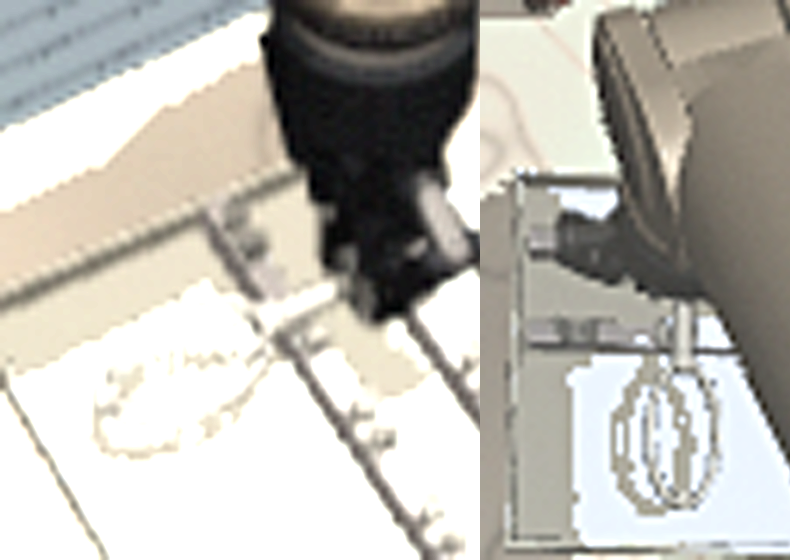

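Panel k: the side view (left) shows the shaft crossing the front rail near (285,320), with a clip-2 jaw at (315,338). The top view (right) shows the shaft at column 685 and the head over the bay. I will compute the shaft's y and z from both.

Run:
```python
from h import *
T=lambda p:((p[0]-480+.5)/6.2222-.5+240,(p[1]+.5)/6.2222-.5+150)
S=lambda p:((p[0]+.5)/7-.5+220,(p[1]+.5)/7-.5+185)
for z in(.03,.035,.04,.045,.05,.055):
    a=plane('top',[T((684,300)),T((684,365))],z);b=plane('side',[S((275,325)),S((330,290))],z)
    ya=np.interp(.465,*(a[np.argsort(a[:,0])].T));yb=np.interp(.465,*(b[np.argsort(b[:,0])].T))
    print(z,a.round(4).tolist(),b.round(4).tolist(),'y@.465',ya.round(4),yb.round(4))
g=lambda o,f,p:(np.array(p,float)+.5)/f-.5+np.array(o)
print('clip2 jaws top',plane('top',g((235,145),5,[(181,291),(181,217)]),.04),'side',plane('side',g((205,190),3.6,[(211,148),(266,120)]),.04))
i3=np.load('img3.npz');s=cv2.cvtColor(i3['s'],cv2.COLOR_RGB2GRAY).astype(int)
print('side rows 222..238 cols 252..272')
for y in range(222,238): print(y,*s[y,252:273])
t=cv2.cvtColor(i3['t'],cv2.COLOR_RGB2GRAY).astype(int)
print('top rows 196..210 cols 262..282')
for y in range(196,210): print(y,*t[y,262:283])
```

```text
0.03 [[0.4826, -0.0964], [0.448, -0.0982]] [[0.4566, -0.0853], [0.4839, -0.0801]] y@.465 -0.0973 -0.0837
0.035 [[0.4816, -0.0962], [0.447, -0.098]] [[0.455, -0.0883], [0.4822, -0.0832]] y@.465 -0.0971 -0.0864
0.04 [[0.4805, -0.096], [0.4461, -0.0978]] [[0.4534, -0.0913], [0.4805, -0.0862]] y@.465 -0.0968 -0.0891
0.045 [[0.4794, -0.0958], [0.4452, -0.0976]] [[0.4519, -0.0944], [0.4788, -0.0893]] y@.465 -0.0965 -0.0919
0.05 [[0.4783, -0.0956], [0.4442, -0.0974]] [[0.4503, -0.0974], [0.4771, -0.0923]] y@.465 -0.0963 -0.0946
0.055 [[0.4773, -0.0954], [0.4433, -0.0971]] [[0.4487, -0.1004], [0.4754, -0.0954]] y@.465 -0.096 -0.0973
clip2 jaws top [[ 0.46363963 -0.09178728]
 [ 0.51278307 -0.08918085]] side [[ 0.46461104 -0.0960241 ]
 [ 0.51477094 -0.09191514]]
side rows 222..238 cols 252..272
222 43 48 59 59 66 74 90 90 93 92 92 92 91 73 12 12 26 36 43 12 9
223 55 43 44 67 79 81 83 84 82 92 92 92 93 85 45 26 25 33 38 12 11
224 79 57 45 60 87 82 82 82 84 93 92 93 92 87 63 60 54 53 30 22 15
225 91 76 44 49 70 86 82 83 87 90 91 83 84 96 98 94 67 61 35 30 31
226 88 88 55 43 47 74 83 82 84 88 85 
[... 1285 characters left out ...]
0 109 111 98 76 137 95 138 123 86 151 161 164 94 42 53 56 57
202 101 111 111 108 109 108 90 110 98 93 141 123 67 151 159 161 162 34 50 55 57
203 101 100 98 95 96 99 97 114 68 97 140 122 65 151 157 157 162 93 43 51 53
204 106 105 103 170 169 99 83 107 73 97 141 122 87 152 159 157 161 167 35 50 54
205 75 84 97 108 110 123 77 85 82 96 141 123 92 143 141 166 167 173 101 47 54
206 60 60 62 63 64 69 63 49 54 96 127 116 46 55 50 56 56 59 43 42 51
207 161 160 163 163 105 109 113 168 104 107 140 132 112 165 160 158 128 133 137 102 45
208 156 157 160 164 106 108 112 170 120 112 144 134 123 133 160 158 155 158 160 92 38
209 154 155 158 109 107 109 107 104 139 50 89 87 81 135 160 155 154 155 159 162 100
```

Run:
```python
from h import *
t=cv2.cvtColor(np.load('img.npz')['t'],cv2.COLOR_RGB2GRAY).astype(int)
print('cols 248..300')
for y in list(range(186,192))+list(range(200,208)): print(y,*t[y,248:302])
```

```text
cols 248..300
186 121 121 119 120 106 101 126 115 116 119 89 123 146 145 144 143 143 144 146 148 134 114 138 149 150 105 120 122 147 144 145 145 145 145 147 148 133 136 148 148 148 149 133 138 148 146 145 144 144 144 144 145 146 147
187 144 143 145 150 87 101 119 132 78 88 84 121 147 144 143 143 143 144 148 109 110 99 110 143 103 102 87 120 141 137 134 132 131 131 130 116 131 103 129 125 126 108 88 121 116 113 144 144 144 144 146 148 134 114
188 151 148 150 96 90 92 117 139 77 95 86 123 149 145 144 145 144 145 149 87 88 102 119 136 77 104 85 122 148 145 143 143 144 145 147 88 89 101 116 133 80 102 86 124 147 143 145 143 144 145 145 96 78 103
189 159 157 158 93 93 70 114 142 81 76 93 154 155 152 153 150 150 150 154 90 88 99 119 139 73 79 106 125 150 147 147 147 146 148 151 89 75 109 115 139 77 101 80 137 149 146 146 145 146 147 148 86 72 106
190 61 60 63 60 62 60 67 74 60 62 66 91 91 98 98 101 116 119 127 127 82 101 101 127 121 93 125 152 156 154 154 154 154 155 158 113 93 85 149 146 70 78 103 161 158 156 155 154 153 155 154 89 62 112
191 67 67 71 72 60 60 61 61 61 62 50 49 50 51 51 5
[... 1049 characters left out ...]
92 77 98 124 141 77 94 107 143 150 147 146 146 147 148 150 91 92 90 117 141 61 101 91 137 150 147 147 147 147 149 149 87 72 106
205 62 57 59 50 50 47 62 68 58 62 62 70 71 73 86 88 96 98 103 114 115 120 126 129 82 109 102 133 132 154 153 154 154 156 157 100 86 106 149 148 89 89 114 161 157 156 155 155 155 157 155 92 78 115
206 121 121 94 98 100 72 73 100 100 99 98 70 71 59 60 60 61 62 60 64 74 55 56 57 51 56 53 58 54 61 59 59 59 58 61 53 55 56 55 55 48 49 52 64 62 61 62 62 62 64 69 64 61 91
207 148 148 148 148 149 148 149 149 149 148 149 149 149 149 150 149 150 149 149 149 149 149 149 150 150 150 150 149 149 149 121 122 123 123 124 125 125 125 125 124 99 98 99 97 70 72 74 97 69 70 72 74 72 61
```

```bash
python3 - <<'E'
from h import *
print(plane('top',[(272.5,203),(272.2,203)],.053),plane('top',[(270.6,203),(254.6,203),(286.6,203)],.04),plane('top',[(270.6,188),(254.6,188),(286.6,188)],.04))
E
python3 plan.py
```

```text
[[ 0.46070887 -0.09676479]
 [ 0.46064766 -0.095806  ]] [[ 0.46294018 -0.09117648]
 [ 0.45962916 -0.03954522]
 [ 0.46623225 -0.14290282]] [[ 0.51274101 -0.08852909]
 [ 0.50937662 -0.03642553]
 [ 0.51610805 -0.14072802]]
now 17.55 [ 0.4903 -0.0933  0.0242] psi -177.93 tilt [ 0.0001 -0.0001] gap 0.268 grip 88.8 F [ 0.1  0.2 -1.2] j [ 0.81  0.49 -0.86  2.05  0.51  0.83  1.26]
```

Call:
play_rows:
  gripper: [-1,-1,-1,-1]
  travel:
    - [0,0.0045,0]
    - [0,0.0045,0]
    - [0,0.0045,0]
    - [0,0.0045,0]
  roll: [-0.005,-0.005,-0.005,-0.005]
  squeeze: 100

```text
time_s: 17.88
eef_pos: [0.4901, -0.0886, 0.0241]
eef_rot: [-0.021, 1.0, -0.0, 0.0]
contact_force: [0.5, 0.1, -1.0]
finger_gap: 0.26
grip_force: 100.5
```

Run:
```python
from h import *
t=cv2.cvtColor(avg('top',3),cv2.COLOR_RGB2GRAY).astype(int)
for y in range(199,210): print(y,*t[y,264:280])
```

```text
199 111 110 112 110 114 93 77 157 108 113 114 85 44 52 54 58
200 111 111 110 111 112 93 112 155 105 108 109 112 72 47 55 55
201 107 107 108 111 112 84 115 153 120 129 129 153 95 38 52 55
202 108 105 105 107 99 58 116 153 79 108 92 153 166 98 44 51
203 95 163 163 96 98 56 117 154 77 107 87 151 162 92 36 50
204 168 169 169 100 83 56 116 154 96 95 110 152 165 165 90 46
205 106 107 109 81 78 66 115 156 101 111 106 142 143 174 101 44
206 62 64 66 65 79 65 118 137 105 51 47 54 51 62 49 43
207 164 105 110 112 170 65 119 152 117 113 164 160 159 159 134 96
208 164 106 109 109 138 131 119 156 114 134 163 159 157 158 160 165
209 108 107 110 108 129 94 75 95 74 120 138 159 155 154 157 162
```

Call:
play_rows:
  gripper: [-1,-1,-1,-1,-1]
  travel:
    - [0,0,0.002]
    - [0,0,0.004]
    - [0,0,0.006]
    - [0,0,0.007]
    - [0,0,0.007]
  roll: [0,0,0,0,0]

```text
time_s: 18.45
eef_pos: [0.4898, -0.0887, 0.0167]
eef_rot: [-0.021, 1.0, 0.0, -0.0]
contact_force: [-0.5, -0.2, -1.3]
finger_gap: 0.261
grip_force: 100.5
```

Call:
play_rows:
  gripper: [-1,-1,-1,-1,-1]
  travel:
    - [0,0,0.001]
    - [0,0,0.002]
    - [0,0,0.003]
    - [0,0,0.004]
    - [0,0,0.004]
  roll: [0,0,0,0,0]

```text
time_s: 18.87
eef_pos: [0.4906, -0.0896, 0.0137]
eef_rot: [-0.02, 1.0, -0.001, 0.0]
contact_force: [0.5, -1.6, 4.5]
finger_gap: 0.264
grip_force: 101.3
```

Call:
play_rows:
  gripper: [-1,-1,-1,-1,-1]
  travel:
    - [0,0,0.001]
    - [0,0,0.002]
    - [0,0,0.003]
    - [0,0,0.004]
    - [0,0,0.004]
  roll: [0,0,0,0,0]

```text
time_s: 19.28
eef_pos: [0.4913, -0.0908, 0.0101]
eef_rot: [-0.02, 1.0, -0.002, 0.001]
contact_force: [0.0, -3.6, 5.5]
finger_gap: 0.266
grip_force: 101.4
```

Call:
play_rows:
  gripper: [-1,-1,-1,-1,-1]
  travel:
    - [0,0,0.001]
    - [0,0,0.002]
    - [0,0,0.003]
    - [0,0,0.004]
    - [0,0,0.004]
  roll: [0,0,0,0,0]

```text
time_s: 19.7
eef_pos: [0.4914, -0.0907, 0.0056]
eef_rot: [-0.02, 1.0, -0.001, 0.001]
contact_force: [2.5, -4.6, 1.1]
finger_gap: 0.271
grip_force: 101.0
```

Call:
play_rows:
  gripper: [-1,-1,-1,-1,-1]
  travel:
    - [0,-0.002,0.001]
    - [0,-0.002,0.002]
    - [0,-0.002,0.003]
    - [0,-0.002,0.004]
    - [0,-0.002,0.004]
  roll: [0,0,0,0,0]

```text
time_s: 20.12
eef_pos: [0.4902, -0.0909, 0.0019]
eef_rot: [-0.021, 1.0, -0.001, -0.0]
contact_force: [-1.6, -3.3, 11.5]
finger_gap: 0.264
grip_force: 102.1
```

Call:
play_rows:
  gripper: [-1,-1,-1,-1]
  travel:
    - [0,0,0.001]
    - [0,0,0.002]
    - [0,0,0.002]
    - [0,0,0.002]
  roll: [0,0,0,0]

```text
time_s: 20.45
eef_pos: [0.4903, -0.091, 0.0017]
eef_rot: [-0.021, 1.0, -0.002, -0.001]
contact_force: [-6.3, -3.1, 28.7]
finger_gap: 0.267
grip_force: 104.0
```

The beater is home: hard stop at z = 1.8 mm, as predicted. Release and go for the whisk.

Call:
play_rows:
  gripper: [-0.15,-0.15,-0.15,-0.15,-0.15]
  travel:
    - [0,0,-0.002]
    - [0,0,-0.002]
    - [0,0,-0.002]
    - [0,0,-0.002]
    - [0,0,-0.002]
  roll: [0,0,0,0,0]

```text
time_s: 20.87
eef_pos: [0.4895, -0.0902, 0.0005]
eef_rot: [-0.021, 1.0, 0.0, -0.001]
contact_force: [-0.7, 0.3, -0.7]
finger_gap: 0.426
grip_force: 0.0
```

Call:
play_rows:
  gripper: [-0.15,-0.15,-0.15,0.2,0.2]
  travel:
    - [0,0,-0.02]
    - [0,0,-0.05]
    - [0,0,-0.09]
    - [0,0,-0.1]
    - [0,0,-0.1]
  roll: [0,0,0,0,0]

```text
time_s: 21.28
eef_pos: [0.4929, -0.0908, 0.104]
eef_rot: [-0.021, 1.0, -0.001, 0.003]
contact_force: [0.6, -0.0, -0.3]
finger_gap: 0.604
grip_force: 0.0
```

```bash
python3 plan.py .5445 .116 .08 100.5
python3 - <<'E'
from h import *
t=avg('top',4);s=avg('side',4);np.savez('img4.npz',t=t,s=s)
for n,im in(('top',t),('side',s)):
    for c,lo,hi in(('blue',(95,120,60),(125,255,255)),('red',(0,140,70),(6,255,255))):
        print(n,c,[(int(a),*map(float,p)) for a,p in blobs(im,lo,hi,20)])
E
```

```text
now 21.2833 [ 0.4929 -0.0908  0.104 ] psi -177.65 tilt [ 0.0062 -0.0018] gap 0.604 grip 0.0 F [ 0.6 -0.  -0.3] j [ 0.9   0.37 -0.96  1.99  0.37  0.96  1.37]
 call [np.float64(-0.02), np.float64(0.0682), np.float64(0.008)] roll 0.4762
 call [np.float64(0.0134), np.float64(0.0698), np.float64(0.008)] roll 0.4762
 call [np.float64(0.0439), np.float64(0.0558), np.float64(0.008)] roll 0.4762
top blue [(22, 426.36, 155.32), (88, 430.95, 166.84), (31, 209.71, 177.03), (297, 341.5, 201.0), (189, 342.29, 228.54)]
top red [(310, 243.0, 70.08), (320, 257.75, 86.73), (100, 208.59, 119.42), (825, 236.28, 135.69), (101, 310.56, 155.93), (34, 151.32, 227.79)]
side blue [(24, 253.38, 175.04), (515, 316.02, 301.18), (345, 284.14, 318.4), (454, 442.23, 371.78)]
side red [(78, 299.29, 129.24), (679, 369.4, 148.75), (711, 305.83, 168.91), (178, 316.76, 158.21), (29, 180.9, 158.14), (164, 339.02, 240.83)]
```

Call:
play_rows:
  gripper: [0.2,0.2,0.2,0.2,0.2]
  travel:
    - [-0.004,0.0136,0.0]
    - [-0.008,0.0273,0.0]
    - [-0.012,0.041,0.0]
    - [-0.016,0.0546,0.0]
    - [-0.02,0.068,0.0]
  roll: [0.095,0.19,0.285,0.38,0.476]

```text
time_s: 22.1
eef_pos: [0.5071, -0.0212, 0.1005]
eef_rot: [0.218, 0.976, 0.0, -0.001]
contact_force: [0.2, 0.0, 0.8]
finger_gap: 0.605
grip_force: 0.0
```

Call:
play_rows:
  gripper: [0.2,0.2,0.2,0.2,0.2]
  travel:
    - [0.0027,0.014,0.0]
    - [0.0054,0.028,0.0]
    - [0.008,0.042,0.0]
    - [0.0107,0.056,0.0]
    - [0.0134,0.07,0.0]
  roll: [0.095,0.19,0.285,0.38,0.476]

```text
time_s: 22.52
eef_pos: [0.5244, 0.0479, 0.1004]
eef_rot: [0.442, 0.897, -0.0, -0.001]
contact_force: [-0.2, 0.7, 0.2]
finger_gap: 0.6
grip_force: 0.0
```

Call:
play_rows:
  gripper: [0.2,0.2,0.2,0.2,0.2]
  travel:
    - [0.0088,0.011,0.0]
    - [0.0176,0.022,0.0]
    - [0.0263,0.0335,0.01]
    - [0.035,0.0446,0.02]
    - [0.044,0.056,0.024]
  roll: [0.095,0.19,0.285,0.38,0.476]

```text
time_s: 22.93
eef_pos: [0.5409, 0.1166, 0.0752]
eef_rot: [0.641, 0.768, -0.001, -0.001]
contact_force: [-0.6, 0.1, 0.3]
finger_gap: 0.598
grip_force: 0.0
```

Call:
play_rows:
  gripper: [0.2,0.2,0.2,0.2,0.2]
  travel:
    - [0,0,0.02]
    - [0,0,0.04]
    - [0,0,0.05]
    - [0,0,0.05]
    - [0,0,0.05]
  roll: [0,0,0,0,0]

```text
time_s: 23.35
eef_pos: [0.5415, 0.1161, 0.0266]
eef_rot: [0.639, 0.769, -0.001, -0.001]
contact_force: [1.4, 0.8, -0.5]
finger_gap: 0.599
grip_force: 0.0
```

```bash
python3 plan.py .5445 .116 -.014 100.5
```

```text
now 23.35 [0.5415 0.1161 0.0266] psi 100.55 tilt [-0.0015 -0.0002] gap 0.599 grip 0.0 F [ 1.4  0.8 -0.5] j [ 0.2   0.5  -0.62  1.92  0.38  0.84 -0.44]
 call [np.float64(-0.0007), np.float64(0.0029), np.float64(0.0406)] roll 0.0008
```

Call:
play_rows:
  gripper: [0.2,0.2,0.2,0.2,0.2]
  travel:
    - [-0.001,0.003,0.012]
    - [-0.001,0.003,0.025]
    - [-0.001,0.003,0.035]
    - [-0.001,0.003,0.039]
    - [-0.001,0.003,0.039]
  roll: [0,0,0,0,0]

```text
time_s: 23.77
eef_pos: [0.5438, 0.1154, -0.0135]
eef_rot: [0.639, 0.769, -0.001, -0.001]
contact_force: [-0.8, -0.1, -0.2]
finger_gap: 0.602
grip_force: 0.0
```

Call:
play_rows:
  gripper: [0.2,-0.3,-0.6,-1,-1]
  travel:
    - [0,0,0]
    - [0,0,0]
    - [0,0,0]
    - [0,0,0]
    - [0,0,0]
  roll: [0,0,0,0,0]

```text
time_s: 24.18
eef_pos: [0.5456, 0.116, -0.0109]
eef_rot: [0.639, 0.769, 0.0, 0.001]
contact_force: [-0.9, -0.4, 4.9]
finger_gap: 0.263
grip_force: 98.0
```

Call:
play_rows:
  gripper: [-1,-1,-1]
  travel:
    - [0,0,0]
    - [0,0,0]
    - [0,0,0]
  roll: [0,0,0]

```text
time_s: 24.43
eef_pos: [0.5457, 0.116, -0.0109]
eef_rot: [0.639, 0.769, 0.0, 0.001]
contact_force: [-0.5, -1.0, 6.3]
finger_gap: 0.263
grip_force: 98.0
```

Call:
play_rows:
  gripper: [-1,-1,-1,-1,-1]
  travel:
    - [0,0,-0.02]
    - [0,0,-0.05]
    - [0,0,-0.085]
    - [0,0,-0.115]
    - [0,0,-0.115]
  roll: [0,0,0,0,0]

```text
time_s: 24.85
eef_pos: [0.5496, 0.1176, 0.1093]
eef_rot: [0.639, 0.769, 0.005, 0.004]
contact_force: [1.8, 0.8, -0.2]
finger_gap: 0.259
grip_force: 98.6
```

```bash
python3 plan.py .4935 -.195 .1 182.2
```

```text
now 24.85 [0.5496 0.1176 0.1093] psi 100.55 tilt [0.0117 0.0021] gap 0.259 grip 98.6 F [ 1.8  0.8 -0.2] j [ 0.25  0.4  -0.67  1.85  0.3   0.98 -0.36]
 call [np.float64(-0.099), np.float64(-0.0375), np.float64(0.0031)] roll -0.475
 call [np.float64(-0.0709), np.float64(-0.0786), np.float64(0.0031)] roll -0.475
 call [np.float64(-0.0271), np.float64(-0.1023), np.float64(0.0031)] roll -0.475
```

Call:
play_rows:
  gripper: [-1,-1,-1,-1,-1]
  travel:
    - [-0.02,-0.0075,0]
    - [-0.04,-0.015,0]
    - [-0.06,-0.0225,0]
    - [-0.08,-0.03,0]
    - [-0.1,-0.0375,0]
  roll: [-0.095,-0.19,-0.285,-0.38,-0.475]

```text
time_s: 25.27
eef_pos: [0.526, 0.0096, 0.1027]
eef_rot: [0.438, 0.899, -0.0, 0.0]
contact_force: [-0.3, -0.3, -0.5]
finger_gap: 0.262
grip_force: 98.5
```

Call:
play_rows:
  gripper: [-1,-1,-1,-1,-1]
  travel:
    - [-0.0142,-0.0157,0]
    - [-0.0284,-0.0314,0]
    - [-0.0425,-0.047,0]
    - [-0.0567,-0.063,0]
    - [-0.071,-0.0785,0]
  roll: [-0.095,-0.19,-0.285,-0.38,-0.475]

```text
time_s: 25.68
eef_pos: [0.5073, -0.0947, 0.1028]
eef_rot: [0.214, 0.977, -0.0, -0.0]
contact_force: [0.2, -0.3, -0.8]
finger_gap: 0.266
grip_force: 98.5
```

Call:
play_rows:
  gripper: [-1,-1,-1,-1,-1]
  travel:
    - [-0.0054,-0.0205,0]
    - [-0.0108,-0.041,0]
    - [-0.0163,-0.0614,0]
    - [-0.0217,-0.082,0]
    - [-0.027,-0.102,0]
  roll: [-0.095,-0.19,-0.285,-0.38,-0.475]

```text
time_s: 26.1
eef_pos: [0.4887, -0.1986, 0.1027]
eef_rot: [-0.021, 1.0, -0.0, -0.0]
contact_force: [-0.3, -0.3, -1.8]
finger_gap: 0.262
grip_force: 98.5
```

Call:
play_rows:
  gripper: [-1,-1,-1]
  travel:
    - [0,0,0]
    - [0,0,0]
    - [0,0,0]
  roll: [0,0,0]

```text
time_s: 26.35
eef_pos: [0.4893, -0.1966, 0.1029]
eef_rot: [-0.019, 1.0, 0.0, 0.0]
contact_force: [-0.7, 1.0, -1.5]
finger_gap: 0.259
grip_force: 98.5
```

```bash
python3 plan.py .4935 -.195 .027 182.2
```

```text
now 26.35 [ 0.4893 -0.1966  0.1029] psi -177.85 tilt [0.0001 0.0007] gap 0.259 grip 98.5 F [-0.7  1.  -1.5] j [ 1.03  0.41 -0.9   1.93  0.38  0.99  1.56]
 call [np.float64(-0.0043), np.float64(0.0014), np.float64(0.0759)] roll -0.0008
```

Descend to just above the clip, then press in stages while watching force and side drift.

Call:
play_rows:
  gripper: [-1,-1,-1,-1,-1]
  travel:
    - [-0.004,0.001,0.025]
    - [-0.004,0.001,0.05]
    - [-0.004,0.001,0.07]
    - [-0.004,0.001,0.078]
    - [-0.004,0.001,0.078]
  roll: [0,0,0,0,0]

```text
time_s: 26.77
eef_pos: [0.4919, -0.1944, 0.0235]
eef_rot: [-0.02, 1.0, 0.001, -0.002]
contact_force: [0.1, -0.1, 0.0]
finger_gap: 0.259
grip_force: 98.5
```

Call:
play_rows:
  gripper: [-1,-1,-1,-1,-1]
  travel:
    - [0,0,0.002]
    - [0,0,0.004]
    - [0,0,0.006]
    - [0,0,0.008]
    - [0,0,0.008]
  roll: [0,0,0,0,0]

```text
time_s: 27.18
eef_pos: [0.4933, -0.1965, 0.0173]
eef_rot: [-0.019, 1.0, -0.0, 0.0]
contact_force: [0.8, 0.6, -0.9]
finger_gap: 0.265
grip_force: 98.6
```

Call:
play_rows:
  gripper: [-1,-1,-1,-1,-1]
  travel:
    - [0,0,0.001]
    - [0,0,0.002]
    - [0,0,0.003]
    - [0,0,0.003]
    - [0,0,0.003]
  roll: [0,0,0,0,0]

```text
time_s: 27.6
eef_pos: [0.4937, -0.1959, 0.0145]
eef_rot: [-0.019, 1.0, 0.0, 0.0]
contact_force: [-0.6, 0.9, 3.7]
finger_gap: 0.262
grip_force: 99.1
```

Call:
play_rows:
  gripper: [-1,-1,-1,-1,-1]
  travel:
    - [0,0.0005,0.001]
    - [0,0.0005,0.002]
    - [0,0.0005,0.003]
    - [0,0.0005,0.004]
    - [0,0.0005,0.004]
  roll: [0,0,0,0,0]

```text
time_s: 28.02
eef_pos: [0.494, -0.1957, 0.0105]
eef_rot: [-0.019, 1.0, -0.0, 0.001]
contact_force: [0.5, 1.4, 4.0]
finger_gap: 0.265
grip_force: 99.1
```

Call:
play_rows:
  gripper: [-1,-1,-1,-1,-1]
  travel:
    - [0,0,0.001]
    - [0,0,0.002]
    - [0,0,0.003]
    - [0,0,0.004]
    - [0,0,0.004]
  roll: [0,0,0,0,0]

```text
time_s: 28.43
eef_pos: [0.4922, -0.1957, 0.0053]
eef_rot: [-0.019, 1.0, 0.0, -0.001]
contact_force: [-0.3, 0.7, -0.9]
finger_gap: 0.263
grip_force: 98.5
```

Call:
play_rows:
  gripper: [-1,-1,-1,-1,-1]
  travel:
    - [0,0,0.001]
    - [0,0,0.002]
    - [0,0,0.003]
    - [0,0,0.003]
    - [0,0,0.003]
  roll: [0,0,0,0,0]

```text
time_s: 28.85
eef_pos: [0.4923, -0.1958, 0.0048]
eef_rot: [-0.019, 1.0, -0.001, -0.002]
contact_force: [-6.5, 1.4, 18.7]
finger_gap: 0.261
grip_force: 101.0
```

The whisk is home too. Release and fetch the hook.

Call:
play_rows:
  gripper: [-0.15,-0.15,-0.15,-0.15,-0.15]
  travel:
    - [0,0,-0.002]
    - [0,0,-0.002]
    - [0,0,-0.002]
    - [0,0,-0.002]
    - [0,0,-0.002]
  roll: [0,0,0,0,0]

```text
time_s: 29.27
eef_pos: [0.4928, -0.1959, 0.0047]
eef_rot: [-0.019, 1.0, 0.0, -0.0]
contact_force: [0.3, -0.8, 0.4]
finger_gap: 0.425
grip_force: 0.0
```

Call:
play_rows:
  gripper: [-0.15,-0.15,-0.15,0.2,0.2]
  travel:
    - [0,0,-0.02]
    - [0,0,-0.05]
    - [0,0,-0.09]
    - [0,0,-0.1]
    - [0,0,-0.1]
  roll: [0,0,0,0,0]

```text
time_s: 29.68
eef_pos: [0.496, -0.1965, 0.1084]
eef_rot: [-0.019, 1.0, -0.002, 0.003]
contact_force: [-0.2, 0.4, 0.4]
finger_gap: 0.602
grip_force: 0.0
```

```bash
python3 plan.py .3605 .292 .08 101
python3 - <<'E'
from h import *
t=avg('top',3);s=avg('side',3);np.savez('img5.npz',t=t,s=s)
for n,im in(('top',t),('side',s)):
    for c,lo,hi in(('blue',(95,120,60),(125,255,255)),('red',(0,140,70),(6,255,255))):
        print(n,c,[(int(a),*map(float,p)) for a,p in blobs(im,lo,hi,20)])
E
```

```text
now 29.6833 [ 0.496  -0.1965  0.1084] psi -177.82 tilt [ 0.0062 -0.0032] gap 0.602 grip 0.0 F [-0.2  0.4  0.4] j [ 1.03  0.41 -0.9   1.91  0.39  0.99  1.56]
 call [np.float64(0.0389), np.float64(0.1644), np.float64(0.0095)] roll 0.4723
 call [np.float64(0.1095), np.float64(0.1287), np.float64(0.0095)] roll 0.4723
 call [np.float64(0.156), np.float64(0.0648), np.float64(0.0095)] roll 0.4723
top blue [(21, 426.57, 155.24), (89, 430.99, 166.81), (25, 303.28, 196.76)]
top red [(308, 243.01, 70.03), (316, 257.71, 86.73), (100, 208.62, 119.36), (803, 236.15, 135.61), (21, 304.57, 156.43), (34, 151.32, 227.79)]
side blue [(34, 291.21, 255.35), (517, 316.06, 301.13), (346, 284.16, 318.37), (464, 442.16, 371.75)]
side red [(690, 369.33, 148.81), (31, 180.74, 158.19), (22, 322.5, 162.5), (94, 322.27, 176.77), (166, 339.04, 240.84)]
```

Call:
play_rows:
  gripper: [0.2,0.2,0.2,0.2,0.2]
  travel:
    - [0.0078,0.033,0]
    - [0.0156,0.066,0]
    - [0.0234,0.0985,0]
    - [0.031,0.1315,0]
    - [0.039,0.1645,0]
  roll: [0.095,0.19,0.285,0.38,0.472]

```text
time_s: 30.4
eef_pos: [0.4467, -0.0314, 0.1043]
eef_rot: [0.218, 0.976, 0.0, -0.001]
contact_force: [0.8, 0.5, -0.0]
finger_gap: 0.6
grip_force: 0.0
```

Call:
play_rows:
  gripper: [0.2,0.2,0.2,0.2,0.2]
  travel:
    - [0.022,0.0257,0]
    - [0.044,0.0515,0]
    - [0.0657,0.077,0]
    - [0.0876,0.103,0]
    - [0.1095,0.1287,0]
  roll: [0.095,0.19,0.285,0.38,0.472]

```text
time_s: 30.82
eef_pos: [0.4014, 0.1311, 0.1044]
eef_rot: [0.44, 0.898, -0.0, -0.0]
contact_force: [1.2, -0.5, 0.4]
finger_gap: 0.602
grip_force: 0.0
```

Call:
play_rows:
  gripper: [0.2,0.2,0.2,0.2,0.2]
  travel:
    - [0.031,0.013,0]
    - [0.062,0.026,0]
    - [0.0936,0.039,0.01]
    - [0.125,0.052,0.02]
    - [0.156,0.065,0.028]
  roll: [0.095,0.19,0.285,0.38,0.472]

```text
time_s: 31.23
eef_pos: [0.3588, 0.2864, 0.0776]
eef_rot: [0.63, 0.777, -0.001, -0.0]
contact_force: [1.5, -0.1, 0.1]
finger_gap: 0.601
grip_force: 0.0
```

Call:
play_rows:
  gripper: [0.2,0.2,0.2,0.2,0.2]
  travel:
    - [0,0,0]
    - [0,0,0.025]
    - [0,0,0.05]
    - [0,0,0.05]
    - [0,0,0.05]
  roll: [0,0,0,0,0]

```text
time_s: 31.65
eef_pos: [0.3582, 0.285, 0.0277]
eef_rot: [0.628, 0.778, -0.002, -0.001]
contact_force: [1.5, 0.1, 0.6]
finger_gap: 0.605
grip_force: 0.0
```

```bash
python3 plan.py .3605 .292 -.0125 101
```

```text
now 31.65 [0.3582 0.285  0.0277] psi 102.24 tilt [-0.004  -0.0019] gap 0.605 grip 0.0 F [1.5 0.1 0.6] j [-0.05  0.4  -0.83  2.14  0.42  0.78 -0.94]
 call [np.float64(0.0063), np.float64(0.0037), np.float64(0.0402)] roll 0.0217
```

Call:
play_rows:
  gripper: [0.2,0.2,0.2,0.2,0.2]
  travel:
    - [0.006,0.004,0.005]
    - [0.006,0.004,0.018]
    - [0.006,0.004,0.03]
    - [0.006,0.004,0.04]
    - [0.006,0.004,0.04]
  roll: [0.02,0.02,0.02,0.02,0.02]

```text
time_s: 32.07
eef_pos: [0.3621, 0.2919, -0.0116]
eef_rot: [0.636, 0.772, -0.001, -0.0]
contact_force: [-0.4, -0.4, -0.5]
finger_gap: 0.601
grip_force: 0.0
```

Call:
play_rows:
  gripper: [0.2,-0.3,-0.6,-1,-1]
  travel:
    - [0,0,0]
    - [0,0,0]
    - [0,0,0]
    - [0,0,0]
    - [0,0,0]
  roll: [0,0,0,0,0]

```text
time_s: 32.48
eef_pos: [0.3631, 0.2931, -0.0098]
eef_rot: [0.636, 0.772, 0.001, 0.001]
contact_force: [-1.7, -2.3, 8.4]
finger_gap: 0.26
grip_force: 97.9
```

Call:
play_rows:
  gripper: [-1,-1,-1]
  travel:
    - [0,0,0]
    - [0,0,0]
    - [0,0,0]
  roll: [0,0,0]

```text
time_s: 32.73
eef_pos: [0.363, 0.2931, -0.0098]
eef_rot: [0.636, 0.772, 0.001, 0.001]
contact_force: [-1.7, -1.4, 7.7]
finger_gap: 0.263
grip_force: 97.9
```

Call:
play_rows:
  gripper: [-1,-1,-1,-1,-1]
  travel:
    - [0,0,-0.02]
    - [0,0,-0.05]
    - [0,0,-0.085]
    - [0,0,-0.115]
    - [0,0,-0.115]
  roll: [0,0,0,0,0]

```text
time_s: 33.15
eef_pos: [0.3656, 0.2961, 0.1095]
eef_rot: [0.636, 0.772, 0.005, 0.002]
contact_force: [0.3, 1.2, -0.2]
finger_gap: 0.258
grip_force: 98.7
```

```bash
python3 plan.py .4915 -.1435 .1 182.2
```

```text
now 33.15 [0.3656 0.2961 0.1095] psi 101.03 tilt [0.0096 0.0058] gap 0.258 grip 98.7 F [ 0.3  1.2 -0.2] j [ 0.03  0.28 -0.92  2.05  0.28  0.93 -0.84]
 call [np.float64(-0.1519), np.float64(0.0131), np.float64(0.0032)] roll -0.4722
 call [np.float64(-0.1412), np.float64(-0.0574), np.float64(0.0032)] roll -0.4722
 call [np.float64(-0.0997), np.float64(-0.1153), np.float64(0.0032)] roll -0.4722
```

Call:
play_rows:
  gripper: [-1,-1,-1,-1,-1]
  travel:
    - [-0.03,0.0026,0]
    - [-0.06,0.0052,0]
    - [-0.091,0.0078,0]
    - [-0.1215,0.0105,0]
    - [-0.152,0.013,0]
  roll: [-0.095,-0.19,-0.285,-0.38,-0.472]

```text
time_s: 33.57
eef_pos: [0.4042, 0.1443, 0.1038]
eef_rot: [0.435, 0.9, -0.0, 0.0]
contact_force: [1.1, -0.1, -0.5]
finger_gap: 0.259
grip_force: 98.7
```

Call:
play_rows:
  gripper: [-1,-1,-1,-1,-1]
  travel:
    - [-0.028,-0.0115,0]
    - [-0.0565,-0.023,0]
    - [-0.085,-0.0345,0]
    - [-0.113,-0.046,0]
    - [-0.141,-0.0575,0]
  roll: [-0.095,-0.19,-0.285,-0.38,-0.472]

```text
time_s: 33.98
eef_pos: [0.4458, -0.0022, 0.1038]
eef_rot: [0.213, 0.977, -0.0, 0.0]
contact_force: [-0.3, 0.0, -1.1]
finger_gap: 0.259
grip_force: 98.7
```

Call:
play_rows:
  gripper: [-1,-1,-1,-1,-1]
  travel:
    - [-0.02,-0.023,0]
    - [-0.04,-0.046,0]
    - [-0.06,-0.069,0]
    - [-0.08,-0.092,0]
    - [-0.1,-0.115,0]
  roll: [-0.095,-0.19,-0.285,-0.38,-0.472]

```text
time_s: 34.4
eef_pos: [0.4881, -0.1486, 0.1036]
eef_rot: [-0.021, 1.0, -0.0, -0.0]
contact_force: [0.9, 0.3, -0.5]
finger_gap: 0.261
grip_force: 98.7
```

Call:
play_rows:
  gripper: [-1,-1,-1]
  travel:
    - [0,0,0]
    - [0,0,0]
    - [0,0,0]
  roll: [0,0,0]

```text
time_s: 34.65
eef_pos: [0.4878, -0.1462, 0.1035]
eef_rot: [-0.019, 1.0, 0.0, -0.0]
contact_force: [0.2, 1.2, -0.8]
finger_gap: 0.26
grip_force: 98.7
```

```bash
python3 plan.py .4915 -.1435 .027 182.2
```

```text
now 34.65 [ 0.4878 -0.1462  0.1035] psi -177.86 tilt [-0.0006  0.001 ] gap 0.26 grip 98.7 F [ 0.2  1.2 -0.8] j [ 1.    0.4  -0.97  1.96  0.39  0.98  1.46]
 call [np.float64(-0.0038), np.float64(0.0025), np.float64(0.0765)] roll -0.0011
```

Call:
play_rows:
  gripper: [-1,-1,-1,-1,-1]
  travel:
    - [-0.004,0.0025,0.025]
    - [-0.004,0.0025,0.05]
    - [-0.004,0.0025,0.07]
    - [-0.004,0.0025,0.077]
    - [-0.004,0.0025,0.077]
  roll: [0,0,0,0,0]

```text
time_s: 35.07
eef_pos: [0.4905, -0.1425, 0.0256]
eef_rot: [-0.02, 1.0, 0.001, -0.002]
contact_force: [-0.4, 0.1, -1.7]
finger_gap: 0.26
grip_force: 98.7
```

Call:
play_rows:
  gripper: [-1,-1,-1,-1,-1]
  travel:
    - [0,0,0.002]
    - [0,0,0.004]
    - [0,0,0.006]
    - [0,0,0.008]
    - [0,0,0.008]
  roll: [0,0,0,0,0]

```text
time_s: 35.48
eef_pos: [0.4923, -0.1444, 0.0191]
eef_rot: [-0.019, 1.0, -0.0, 0.0]
contact_force: [-0.1, -0.7, -0.8]
finger_gap: 0.259
grip_force: 98.7
```

Call:
play_rows:
  gripper: [-1,-1,-1,-1,-1]
  travel:
    - [0,0,0.001]
    - [0,0,0.002]
    - [0,0,0.003]
    - [0,0,0.004]
    - [0,0,0.004]
  roll: [0,0,0,0,0]

```text
time_s: 35.9
eef_pos: [0.4927, -0.1437, 0.0152]
eef_rot: [-0.019, 1.0, 0.0, 0.0]
contact_force: [-0.4, 2.5, 2.9]
finger_gap: 0.26
grip_force: 99.3
```

Call:
play_rows:
  gripper: [-1,-1,-1,-1,-1]
  travel:
    - [0,0.0008,0.001]
    - [0,0.0008,0.002]
    - [0,0.0008,0.003]
    - [0,0.0008,0.004]
    - [0,0.0008,0.004]
  roll: [0,0,0,0,0]

```text
time_s: 36.32
eef_pos: [0.4931, -0.1436, 0.0113]
eef_rot: [-0.019, 1.0, -0.0, 0.001]
contact_force: [0.1, -0.3, 3.5]
finger_gap: 0.26
grip_force: 99.3
```

Call:
play_rows:
  gripper: [-1,-1,-1,-1,-1]
  travel:
    - [0,0,0.001]
    - [0,0,0.002]
    - [0,0,0.003]
    - [0,0,0.004]
    - [0,0,0.004]
  roll: [0,0,0,0,0]

```text
time_s: 36.73
eef_pos: [0.4915, -0.1435, 0.0063]
eef_rot: [-0.019, 1.0, 0.0, -0.001]
contact_force: [-0.1, -0.8, -0.2]
finger_gap: 0.26
grip_force: 98.9
```

Call:
play_rows:
  gripper: [-1,-1,-1,-1,-1]
  travel:
    - [0,0,0.001]
    - [0,0,0.002]
    - [0,0,0.003]
    - [0,0,0.003]
    - [0,0,0.003]
  roll: [0,0,0,0,0]

```text
time_s: 37.15
eef_pos: [0.4916, -0.1436, 0.0059]
eef_rot: [-0.019, 1.0, -0.001, -0.001]
contact_force: [-7.4, 0.8, 22.9]
finger_gap: 0.258
grip_force: 101.6
```

All three attachments are in. Release and measure the battery and charger.

Call:
play_rows:
  gripper: [-0.15,-0.15,-0.15,-0.15,-0.15]
  travel:
    - [0,0,-0.002]
    - [0,0,-0.002]
    - [0,0,-0.002]
    - [0,0,-0.002]
    - [0,0,-0.002]
  roll: [0,0,0,0,0]

```text
time_s: 37.57
eef_pos: [0.4917, -0.1435, 0.0055]
eef_rot: [-0.019, 1.0, 0.0, -0.0]
contact_force: [-0.5, 0.6, 0.4]
finger_gap: 0.431
grip_force: 0.0
```

Call:
play_rows:
  gripper: [-0.15,-0.15,-0.15,0.2,0.2]
  travel:
    - [0,0,-0.02]
    - [0,0,-0.05]
    - [0,0,-0.09]
    - [0,0,-0.13]
    - [0,0,-0.16]
  roll: [0,0,0,0,0]

```text
time_s: 37.98
eef_pos: [0.4929, -0.1431, 0.1685]
eef_rot: [-0.019, 1.0, -0.0, 0.001]
contact_force: [0.9, -1.5, -0.3]
finger_gap: 0.598
grip_force: 0.0
```

Call:
play_rows:
  gripper: [1,1,1,1,1]
  travel:
    - [0.02,0.03,0]
    - [0.02,0.07,0]
    - [0.02,0.11,0]
    - [0.02,0.15,0]
    - [0.02,0.18,0]
  roll: [0,0,0,0,0]

```text
time_s: 38.4
eef_pos: [0.4646, 0.0388, 0.1661]
eef_rot: [-0.02, 1.0, 0.0, 0.0]
contact_force: [0.7, 0.4, 0.1]
finger_gap: 1.002
grip_force: 0.0
```

```bash
python3 plan.py
python3 - <<'E'
from h import *
t=avg('top',4);s=avg('side',4);np.savez('img6.npz',t=t,s=s)
def rect(n,im,lo,hi,z,box):
    x,y,w,h=box;m=cv2.inRange(cv2.cvtColor(im,cv2.COLOR_RGB2HSV),np.array(lo),np.array(hi));k=np.zeros_like(m);k[y:y+h,x:x+w]=m[y:y+h,x:x+w]
    c=max(cv2.findContours(k,cv2.RETR_EXTERNAL,cv2.CHAIN_APPROX_NONE)[0],key=cv2.contourArea)[:,0].astype(float)
    P=plane(n,c,z);r=cv2.minAreaRect((P*1000).astype(np.float32));print(n,len(c),[np.round(v,1) for v in r]);return r
rect('top',t,(0,140,70),(6,255,255),.034,(290,140,40,30))
rect('side',s,(0,140,70),(6,255,255),.034,(315,225,50,35))
# brass contacts
for n,im,b in(('top',t,(315,145,15,20)),('side',s,(340,240,25,25))):
    x,y,w,h=b;q=blobs(im[y:y+h,x:x+w],(14,70,50),(32,255,255),2);print('brass',n,[(int(a),*map(float,p+[x,y])) for a,p in q],[plane(n,[p+[x,y]],.026).round(4).tolist() for a,p in q])
g=cv2.cvtColor(t,cv2.COLOR_RGB2GRAY).astype(int)
for y in range(150,173): print(y,*g[y,260:290])
cv2.imwrite('pics/m.png',np.hstack([cv2.convertScaleAbs(crop(t,255,130,80,100,5),alpha=1.5),cv2.convertScaleAbs(crop(s,280,195,80,100,5),alpha=1.6)]))
E
```

```text
now 38.4 [0.4646 0.0388 0.1661] psi -177.72 tilt [0.0005 0.0001] gap 1.002 grip 0.0 F [0.7 0.4 0.1] j [ 0.83  0.23 -1.13  1.99  0.24  1.06  1.2 ]
top 36 [array([ 633.2, -214.1]), array([27.9, 43.4]), np.float64(18.4)]
side 38 [array([ 635.6, -214.3]), array([32.3, 43.2]), np.float64(18.4)]
brass top [(20, 322.9, 153.6)] [[[0.6473, -0.26]]]
brass side [(27, 353.0, 253.11)] [[[0.6508, -0.2603]]]
150 141 147 147 147 147 147 149 152 112 113 88 90 90 102 163 98 103 104 104 104 132 157 157 155 149 146 146 145 144 144
151 143 140 147 147 148 148 152 156 87 102 101 102 104 99 164 99 103 105 104 104 133 156 92 125 150 122 147 146 146 145
152 146 144 142 145 149 151 155 103 74 105 105 105 107 97 164 98 104 105 104 103 134 156 67 136 150 117 147 146 145 145
153 147 147 145 142 144 151 102 96 62 109 107 108 111 96 165 98 103 105 104 103 132 158 148 153 148 117 148 146 145 145
154 147 148 147 146 141 150 91 100 56 118 119 120 123 96 164 98 100 102 101 100 131 155 153 153 149 143 147 146 146 147
155 146 147 147 147 148 148 88 99 40 58 59 60 60 98 164 107 126 126 126 124 140 154 152 153 149 146 147
[... 1374 characters left out ...]
 149 149 149 149 150 148 149 149 148 149 149 148 149 149 149 150 149 149 149 149
168 147 148 147 148 148 148 142 142 148 149 149 149 149 149 149 149 149 149 149 149 149 149 149 150 149 149 150 149 148 149
169 148 147 147 148 148 149 148 143 145 149 150 149 149 149 148 149 149 149 150 149 149 149 149 149 150 149 149 148 149 149
170 147 148 149 148 148 149 149 148 142 148 149 149 149 148 149 150 149 149 149 149 149 149 149 149 149 148 149 149 149 149
171 147 148 148 148 148 149 149 149 147 143 148 149 150 149 149 150 148 150 150 149 150 148 149 149 149 149 149 149 149 149
172 147 148 148 148 149 148 149 149 149 148 144 148 150 149 150 150 149 149 149 150 149 150 149 149 150 150 149 149 149 149
```

View pics/m.png

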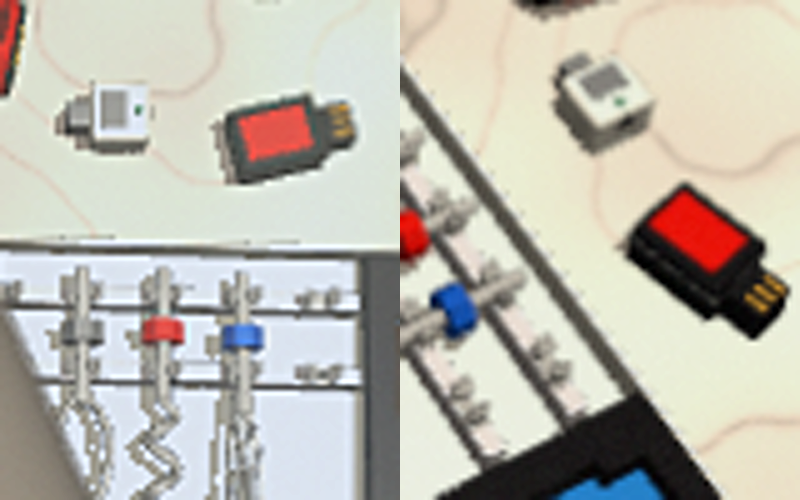

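Panel m: all three attachments sit in clips 2–4 with their heads in the bay. The charger has been knocked: it is now at raw about (279,154), plug to the left, where before it was about (278,162). The battery is unmoved. Now measure the pockets and charger precisely.

Run:
```python
from h import *
d=np.load('img6.npz');th=np.radians(2.2);O=np.array([.4931,-.1878]);R=np.array([[np.cos(th),-np.sin(th)],[np.sin(th),np.cos(th)]])
for n,im,box in(('top',d['t'],(325,180,40,70)),('side',d['s'],(250,270,100,80))):
    # upsample for subpixel boundaries
    x,y,w,h=box;f=8;c=cv2.resize(im[y:y+h,x:x+w],None,fx=f,fy=f,interpolation=cv2.INTER_CUBIC)
    b=c.astype(int);m=(((b[:,:,2]-b[:,:,0])>35)).astype(np.uint8)
    k,l,s,_=cv2.connectedComponentsWithStats(m)
    for q in sorted(range(1,k),key=lambda q:-s[q,4])[:2]:
        v,u=np.nonzero(l==q);uv=np.c_[(u+.5)/f-.5+x,(v+.5)/f-.5+y][::3]
        for z in(.008,.026):
            P=(plane(n,uv,z)-O)@R*1000
            X,Y=P.T;x0=X.min();L=X.max()-x0
            prof=[(round(x0+L*a),*np.round([Y[abs(X-x0-L*a)<1.5].min(),Y[abs(X-x0-L*a)<1.5].max()],1)) for a in(.15,.3,.5,.65,.85,.93)]
            mid=Y.mean();py=[(round(mid+o),*np.round([X[abs(Y-mid-o)<1.5].min(),X[abs(Y-mid-o)<1.5].max()],1)) for o in(-18,-5,5,18)]
            print(n,'z',z,'Xrange',X.min().round(1),X.max().round(1),'x:(ymin,ymax)',[tuple(map(float,p)) for p in prof],'y:(xmin,xmax)',[tuple(map(float,p)) for p in py])
```

```text
top z 0.008 Xrange -47.1 40.7 x:(ymin,ymax) [(-34.0, -163.9, -117.9), (-21.0, -163.5, -120.3), (-3.0, -163.2, -118.6), (10.0, -163.6, -118.5), (28.0, -156.0, -126.6), (35.0, -156.3, -126.3)] y:(xmin,xmax) [(-159.0, -46.7, 16.8), (-146.0, -47.0, 40.7), (-136.0, -46.8, 40.4), (-123.0, -47.1, 18.1)]
top z 0.026 Xrange -50.3 36.3 x:(ymin,ymax) [(-37.0, -159.4, -114.1), (-24.0, -159.0, -116.4), (-7.0, -158.7, -114.8), (6.0, -159.1, -114.6), (23.0, -151.7, -122.6), (30.0, -151.9, -122.3)] y:(xmin,xmax) [(-155.0, -49.9, 12.6), (-142.0, -50.2, 36.3), (-132.0, -50.0, 36.0), (-119.0, -50.3, 13.9)]
top z 0.008 Xrange -127.8 -65.9 x:(ymin,ymax) [(-119.0, -160.8, -120.4), (-109.0, -161.0, -122.2), (-97.0, -161.8, -121.6), (-88.0, -162.0, -120.1), (-75.0, -149.8, -132.1), (-70.0, -150.3, -131.0)] y:(xmin,xmax) [(-159.0, -126.2, -84.0), (-146.0, -127.3, -65.9), (-136.0, -127.4, -66.1), (-123.0, -126.9, -82.2)]
top z 0.026 Xrange -129.9 -68.8 x:(ymin,ymax) [(-121.0, -156.3, -116.5), (-112.0, -156.6, -118.3), (-99.0, -157.3, -117.7), (-90.0, -157.5, -116.3), (-78.0, -145.5, -128.0), (-73.0, -146.0, -
[... 648 characters left out ...]
, (-149.0, -47.8, 36.6), (-139.0, -48.1, 36.7), (-126.0, -48.5, 12.8)]
side z 0.008 Xrange -123.4 -62.5 x:(ymin,ymax) [(-114.0, -159.8, -116.7), (-105.0, -158.8, -116.6), (-93.0, -158.8, -117.0), (-84.0, -159.6, -117.2), (-72.0, -148.1, -127.4), (-67.0, -148.2, -127.6)] y:(xmin,xmax) [(-156.0, -123.2, -78.7), (-143.0, -123.3, -62.7), (-133.0, -122.8, -62.9), (-120.0, -122.6, -79.1)]
side z 0.026 Xrange -127.5 -67.9 x:(ymin,ymax) [(-119.0, -165.1, -122.9), (-110.0, -164.2, -122.8), (-98.0, -164.2, -123.2), (-89.0, -165.0, -123.3), (-77.0, -153.7, -133.4), (-72.0, -153.8, -133.6)] y:(xmin,xmax) [(-162.0, -127.3, -83.7), (-149.0, -127.4, -68.0), (-139.0, -127.3, -68.2), (-126.0, -126.8, -84.1)]
```

Run:
```python
from h import *
d=np.load('img6.npz')
T=lambda p:(np.array(p,float)+.5)/5-.5+[255,130]
S=lambda p:(np.array(p,float)-[400,0]+.5)/5-.5+[280,195]
def show(n,q,z): print(n,(plane(n,q,z)*1000).round(1).tolist())
print('charger top face corners TL TR BR BL, centre'); 
a=T([(92,85),(147,80),(151,137),(97,142)]);show('top',a,.034);show('top',[a.mean(0)],.034)
b=S([(565,92),(610,52),(656,97),(605,140)]);show('side',b,.034);show('side',[b.mean(0)],.034)
show('top',T([(72,118)]),.022);
# battery extents along nose dir
phi=np.radians(-71.7);u=np.array([np.cos(phi),np.sin(phi)]);w=np.array([-u[1],u[0]]);c=np.array([.6344,-.2142])
for n,im,box in(('top',d['t'],(293,143,36,30)),('side',d['s'],(318,225,50,50))):
    x,y,W,H=box;f=6;g=cv2.resize(im[y:y+H,x:x+W],None,fx=f,fy=f,interpolation=cv2.INTER_CUBIC)
    for th in(45,60,75):
        h=g.max(2);sat=g.max(2).astype(int)-g.min(2)
        m=((h<th)|(sat>70)).astype(np.uint8);k,l,s,_=cv2.connectedComponentsWithStats(m);q=1+np.argmax(s[1:,4]);v,uu=np.nonzero(l==q)
        uv=np.c_[(uu+.5)/f-.5+x,(v+.5)/f-.5+y]
        for z in(0,.026,.034):
            P=plane(n,uv,z)-c;A=P@u*1000;B=P@w*1000;print(n,th,z,'along',A.min().round(1),A.max().round(1),'across',B.min().round(1),B.max().round(1))
```

```text
charger top face corners TL TR BR BL, centre
top [[658.0, -89.3], [664.1, -126.2], [623.9, -130.6], [617.9, -94.7]]
top [[640.9, -110.2]]
side [[621.0, -101.5], [659.8, -88.5], [665.6, -128.0], [623.3, -140.4]]
side [[642.3, -114.9]]
top [[637.8, -77.4]]
top 45 0 along -15.3 30.2 across -7.5 23.6
top 45 0.026 along -20.9 23.6 across -14.4 16.1
top 45 0.034 along -22.7 21.6 across -16.5 13.8
top 60 0 along -28.0 57.9 across -23.3 28.2
top 60 0.026 along -33.4 50.7 across -29.9 20.6
top 60 0.034 along -35.1 48.5 across -31.9 18.2
top 75 0 along -29.3 59.2 across -23.9 29.2
top 75 0.026 along -34.7 52.0 across -30.5 21.6
top 75 0.034 along -36.4 49.8 across -32.5 19.2
side 45 0 along -35.8 55.6 across -20.0 42.7
side 45 0.026 along -27.7 61.1 across -35.3 25.7
side 45 0.034 along -25.3 62.8 across -39.9 20.5
side 60 0 along -36.2 55.9 across -20.5 43.5
side 60 0.026 along -28.2 61.4 across -35.7 26.5
side 60 0.034 along -25.7 63.1 across -40.4 21.3
side 75 0 along -36.9 56.2 across -21.0 44.1
side 75 0.026 along -28.8 61.7 across -36.2 27.1
side 75 0.034 along -26.3 63.4 across -40.8 21.9
```

```bash
python3 plan.py .6348 -.2154 .1 108.3
```

```text
now 38.8 [0.4654 0.034  0.1656] psi -178.01 tilt [-0.0007 -0.0002] gap 0.997 grip 0.0 F [-0.5 -0.3 -0.9] j [ 0.83  0.24 -1.12  1.99  0.24  1.06  1.21]
 call [np.float64(-0.0535), np.float64(-0.085), np.float64(0.0219)] roll 0.4287
 call [np.float64(-0.084), np.float64(-0.0551), np.float64(0.0219)] roll 0.4287
 call [np.float64(-0.0993), np.float64(-0.0152), np.float64(0.0219)] roll 0.4287
```

Call:
play_rows:
  gripper: [0.8,0.8,0.8,0.8,0.8]
  travel:
    - [-0.0107,-0.017,0]
    - [-0.0214,-0.034,0]
    - [-0.032,-0.051,0]
    - [-0.043,-0.068,0]
    - [-0.0535,-0.085,0]
  roll: [0.086,0.172,0.257,0.343,0.429]

```text
time_s: 39.22
eef_pos: [0.5224, -0.0498, 0.1656]
eef_rot: [0.198, 0.98, -0.0, -0.0]
contact_force: [0.4, -0.4, 0.7]
finger_gap: 0.894
grip_force: 0.0
```

Call:
play_rows:
  gripper: [0.8,0.8,0.8,0.8,0.8]
  travel:
    - [-0.0168,-0.011,0]
    - [-0.0336,-0.022,0]
    - [-0.05,-0.033,0]
    - [-0.067,-0.044,0]
    - [-0.084,-0.055,0]
  roll: [0.086,0.172,0.257,0.343,0.429]

```text
time_s: 39.63
eef_pos: [0.5787, -0.1328, 0.1653]
eef_rot: [0.402, 0.916, -0.0, -0.0]
contact_force: [-0.4, -0.3, -0.6]
finger_gap: 0.899
grip_force: 0.0
```

Call:
play_rows:
  gripper: [0.8,0.8,0.8,0.8,0.8]
  travel:
    - [-0.02,-0.003,0.01]
    - [-0.04,-0.006,0.03]
    - [-0.06,-0.009,0.05]
    - [-0.08,-0.012,0.07]
    - [-0.0993,-0.0152,0.09]
  roll: [0.086,0.172,0.257,0.343,0.429]

```text
time_s: 40.05
eef_pos: [0.6351, -0.216, 0.0743]
eef_rot: [0.588, 0.809, -0.0, -0.0]
contact_force: [0.3, 0.4, 0.4]
finger_gap: 0.901
grip_force: 0.0
```

Call:
play_rows:
  gripper: [0.8,0.8,0.8]
  travel:
    - [0,0,0.02]
    - [0,0,0.03]
    - [0,0,0.03]
  roll: [0,0,0]

```text
time_s: 40.3
eef_pos: [0.6324, -0.2136, 0.0425]
eef_rot: [0.585, 0.811, -0.001, -0.003]
contact_force: [-1.3, -0.3, 0.2]
finger_gap: 0.897
grip_force: 0.0
```

```bash
python3 plan.py .6348 -.2154 -.004 108.3
python3 - <<'E'
from h import *
s=avg('side',3);print([(int(a),*map(float,p)) for a,p in blobs(s,(0,140,70),(6,255,255),40)])
E
```

```text
now 40.3 [ 0.6324 -0.2136  0.0425] psi 108.35 tilt [-0.0062  0.002 ] gap 0.897 grip 0.0 F [-1.3 -0.3  0.2] j [ 0.68  0.65 -0.61  1.62  0.42  1.01  0.26]
 call [np.float64(-0.0024), np.float64(0.0017), np.float64(0.0465)] roll 0.0009
[(945, 307.66, 167.18), (50, 281.5, 241.04), (118, 341.32, 242.32)]
```

Call:
play_rows:
  gripper: [0.8,0.8,0.8,0.8,0.8]
  travel:
    - [-0.002,0.002,0.015]
    - [-0.002,0.002,0.03]
    - [-0.002,0.002,0.043]
    - [-0.002,0.002,0.048]
    - [-0.002,0.002,0.048]
  roll: [0,0,0,0,0]

```text
time_s: 40.87
eef_pos: [0.6359, -0.2139, -0.0047]
eef_rot: [0.585, 0.811, -0.001, -0.002]
contact_force: [0.6, -0.0, -1.0]
finger_gap: 0.9
grip_force: 0.0
```

Call:
play_rows:
  gripper: [0.5,0.2,0,-1,-1]
  travel:
    - [0,0,0]
    - [0,0,0]
    - [0,0,0]
    - [0,0,0]
    - [0,0,0]
  roll: [0,0,0,0,0]

```text
time_s: 41.28
eef_pos: [0.6388, -0.2146, -0.0007]
eef_rot: [0.585, 0.811, 0.0, 0.001]
contact_force: [-0.2, 0.2, 5.2]
finger_gap: 0.504
grip_force: 102.4
```

Call:
play_rows:
  gripper: [-1,-1,-1]
  travel:
    - [0,0,0]
    - [0,0,0]
    - [0,0,0]
  roll: [0,0,0]

```text
time_s: 41.53
eef_pos: [0.6388, -0.2146, -0.0007]
eef_rot: [0.585, 0.811, 0.0, 0.001]
contact_force: [-1.4, 0.2, 5.2]
finger_gap: 0.505
grip_force: 102.4
```

Call:
play_rows:
  gripper: [-1,-1,-1,-1,-1]
  travel:
    - [0,0,-0.02]
    - [0,0,-0.05]
    - [0,0,-0.085]
    - [0,0,-0.115]
    - [0,0,-0.115]
  roll: [0,0,0,0,0]

```text
time_s: 41.95
eef_pos: [0.6425, -0.2148, 0.1198]
eef_rot: [0.585, 0.811, 0.002, 0.006]
contact_force: [0.8, 0.8, -1.3]
finger_gap: 0.503
grip_force: 102.7
```

```bash
python3 plan.py .483 -.3281 .1 182.2
```

```text
now 41.95 [ 0.6425 -0.2148  0.1198] psi 108.41 tilt [ 0.0116 -0.0029] gap 0.503 grip 102.7 F [ 0.8  0.8 -1.3] j [ 0.7   0.58 -0.64  1.56  0.38  1.12  0.3 ]
 call [np.float64(-0.0191), np.float64(-0.0624), np.float64(0.0066)] roll -0.4293
 call [np.float64(0.0086), np.float64(-0.0646), np.float64(0.0066)] roll -0.4293
 call [np.float64(0.0348), np.float64(-0.0552), np.float64(0.0066)] roll -0.4293
```

Call:
play_rows:
  gripper: [-1,-1,-1,-1,-1]
  travel:
    - [-0.004,-0.0125,0]
    - [-0.008,-0.025,0]
    - [-0.0115,-0.0375,0]
    - [-0.015,-0.05,0]
    - [-0.019,-0.0625,0]
  roll: [-0.086,-0.172,-0.257,-0.343,-0.429]

```text
time_s: 42.37
eef_pos: [0.5831, -0.2521, 0.1114]
eef_rot: [0.397, 0.918, -0.0, -0.001]
contact_force: [0.8, 0.0, -3.8]
finger_gap: 0.506
grip_force: 102.7
```

Call:
play_rows:
  gripper: [-1,-1,-1,-1,-1]
  travel:
    - [0.0017,-0.013,0]
    - [0.0034,-0.026,0]
    - [0.005,-0.039,0]
    - [0.007,-0.052,0]
    - [0.0086,-0.0646,0]
  roll: [-0.086,-0.172,-0.257,-0.343,-0.429]

```text
time_s: 42.78
eef_pos: [0.5299, -0.29, 0.1115]
eef_rot: [0.192, 0.981, 0.0, -0.001]
contact_force: [0.1, -0.6, -2.8]
finger_gap: 0.507
grip_force: 102.7
```

Call:
play_rows:
  gripper: [-1,-1,-1,-1,-1]
  travel:
    - [0.007,-0.011,0]
    - [0.014,-0.022,0]
    - [0.021,-0.033,0]
    - [0.028,-0.044,0]
    - [0.035,-0.055,0]
  roll: [-0.086,-0.172,-0.257,-0.343,-0.429]

```text
time_s: 43.2
eef_pos: [0.4767, -0.3274, 0.1117]
eef_rot: [-0.021, 1.0, 0.0, -0.001]
contact_force: [-0.3, -0.2, -3.0]
finger_gap: 0.507
grip_force: 102.7
```

Call:
play_rows:
  gripper: [-1,-1,-1]
  travel:
    - [0,0,0]
    - [0,0,0]
    - [0,0,0]
  roll: [0,0,0]

```text
time_s: 43.45
eef_pos: [0.4786, -0.3266, 0.1125]
eef_rot: [-0.018, 1.0, 0.001, 0.0]
contact_force: [0.2, -0.9, -2.0]
finger_gap: 0.502
grip_force: 102.6
```

```bash
python3 plan.py .483 -.3281 .033 182.2
```

```text
now 43.45 [ 0.4786 -0.3266  0.1125] psi -177.91 tilt [0.0005 0.001 ] gap 0.502 grip 102.6 F [ 0.2 -0.9 -2. ] j [ 1.25  0.52 -0.96  1.79  0.48  1.08  1.73]
 call [np.float64(-0.0043), np.float64(-0.0017), np.float64(0.0795)] roll -0.0019
```

Call:
play_rows:
  gripper: [-1,-1,-1,-1,-1]
  travel:
    - [-0.0043,-0.0017,0.025]
    - [-0.0043,-0.0017,0.05]
    - [-0.0043,-0.0017,0.072]
    - [-0.0043,-0.0017,0.081]
    - [-0.0043,-0.0017,0.081]
  roll: [0,0,0,0,0]

```text
time_s: 43.87
eef_pos: [0.4815, -0.3271, 0.0297]
eef_rot: [-0.019, 1.0, 0.002, -0.002]
contact_force: [-0.2, -0.7, -2.2]
finger_gap: 0.505
grip_force: 102.5
```

Call:
play_rows:
  gripper: [-1,-1,-1,-1,-1]
  travel:
    - [0,0,0.001]
    - [0,0,0.003]
    - [0,0,0.005]
    - [0,0,0.007]
    - [0,0,0.007]
  roll: [0,0,0,0,0]

```text
time_s: 44.28
eef_pos: [0.4826, -0.3292, 0.0252]
eef_rot: [-0.019, 1.0, -0.0, 0.0]
contact_force: [-0.8, -0.4, -2.6]
finger_gap: 0.508
grip_force: 102.5
```

```bash
python3 plan.py .483 -.3281 .007 182.2
python3 - <<'E'
from h import *
s=avg('side',4);t=avg('top',3);np.savez('img7.npz',s=s,t=t)
for n,im,z in(('side',s,.0525),('top',t,.0525)):
    q=[(a,p) for a,p in blobs(im,(14,70,50),(32,255,255),4)]
    print(n,[(int(a),*map(float,p),plane(n,[p],z).round(4).tolist()) for a,p in q if plane(n,[p],z)[0,1]<-.25])
E
```

```text
now 44.2833 [ 0.4826 -0.3292  0.0252] psi -177.86 tilt [ 0.0004 -0.0005] gap 0.508 grip 102.5 F [-0.8 -0.4 -2.6] j [ 1.18  0.63 -0.87  1.85  0.59  0.94  1.65]
 call [np.float64(-0.0004), np.float64(0.0011), np.float64(0.0182)] roll -0.001
side [(2261, 441.26, 213.65, [[0.9353, -0.2786]]), (10, 491.6, 182.7, [[1.1572, -0.2605]]), (115, 478.83, 198.07, [[1.0757, -0.2862]]), (18, 498.94, 187.83, [[1.1615, -0.2854]]), (6, 485.67, 186.33, [[1.1293, -0.2627]]), (5, 509.2, 185.6, [[1.1973, -0.2935]]), (5, 504.4, 187.6, [[1.1774, -0.2924]]), (6, 501.83, 190.17, [[1.1621, -0.296]]), (4, 505.75, 192.5, [[1.1657, -0.3079]]), (7, 509.57, 192.43, [[1.1765, -0.313]]), (13, 486.85, 199.69, [[1.0925, -0.3016]]), (5, 492.4, 197.8, [[1.1131, -0.304]]), (4, 500.5, 196.75, [[1.1382, -0.3122]]), (4, 457.25, 198.5, [[1.0168, -0.2583]]), (5, 465.0, 198.6, [[1.0371, -0.269]]), (4, 510.25, 199.5, [[1.1564, -0.3331]]), (9, 471.56, 202.78, [[1.0429, -0.2893]]), (15, 489.2, 205.0, [[1.0835, -0.319]]), (8, 493.75, 206.88, [[1.0902, -0.3301]]), (4, 508.0, 205.25, [[1.133, -0.3451]]), (4, 504.5, 206.5, [[1.1199, -
[... 839 characters left out ...]
67, 245.11, [[1.023, -0.441]]), (5, 509.4, 249.6, [[1.016, -0.4532]]), (1059, 396.9, 275.91, [[0.6968, -0.376]])]
top [(36027, 326.96, 121.13, [[0.7557, -0.2676]]), (45, 323.18, 31.73, [[1.1138, -0.252]]), (17, 336.29, 32.35, [[1.1156, -0.3008]]), (13, 421.23, 39.92, [[1.1176, -0.626]]), (7, 428.29, 41.57, [[1.1137, -0.6537]]), (4, 457.0, 44.25, [[1.1169, -0.7703]]), (5, 450.0, 44.4, [[1.1123, -0.741]]), (6, 493.83, 48.83, [[1.1185, -0.9269]]), (4, 499.0, 49.5, [[1.1189, -0.9497]]), (4, 502.0, 50.75, [[1.1151, -0.9624]]), (543, 352.43, 137.99, [[0.7007, -0.3551]]), (7, 342.43, 187.29, [[0.5271, -0.3218]]), (9, 481.44, 268.11, [[0.2859, -0.7907]]), (133, 501.28, 380.59, [[-0.0738, -0.8613]])]
```

Call:
play_rows:
  gripper: [-1,-1,-1,-1,-1]
  travel:
    - [0,0.0008,0.001]
    - [0,0.0008,0.002]
    - [0,0.0008,0.003]
    - [0,0.0008,0.004]
    - [0,0.0008,0.004]
  roll: [0,0,0,0,0]

```text
time_s: 45.05
eef_pos: [0.4823, -0.3281, 0.0206]
eef_rot: [-0.019, 1.0, 0.0, -0.0]
contact_force: [0.1, -0.2, -3.4]
finger_gap: 0.504
grip_force: 102.5
```

Call:
play_rows:
  gripper: [-1,-1,-1,-1]
  travel:
    - [0,0,0.001]
    - [0,0,0.002]
    - [0,0,0.002]
    - [0,0,0.002]
  roll: [0,0,0,0]

```text
time_s: 45.38
eef_pos: [0.4827, -0.328, 0.019]
eef_rot: [-0.019, 1.0, 0.0, 0.0]
contact_force: [0.6, 0.4, -1.7]
finger_gap: 0.499
grip_force: 102.8
```

Call:
play_rows:
  gripper: [-1,-1,-1,-1,-1]
  travel:
    - [0,0,0.001]
    - [0,0,0.002]
    - [0,0,0.003]
    - [0,0,0.004]
    - [0,0,0.004]
  roll: [0,0,0,0,0]

```text
time_s: 45.8
eef_pos: [0.4829, -0.3281, 0.0149]
eef_rot: [-0.019, 1.0, 0.0, 0.0]
contact_force: [-0.4, 1.4, 0.3]
finger_gap: 0.501
grip_force: 103.0
```

Call:
play_rows:
  gripper: [-1,-1,-1,-1,-1]
  travel:
    - [0,0,0.001]
    - [0,0,0.002]
    - [0,0,0.003]
    - [0,0,0.004]
    - [0,0,0.004]
  roll: [0,0,0,0,0]

```text
time_s: 46.22
eef_pos: [0.4827, -0.3281, 0.0107]
eef_rot: [-0.019, 1.0, 0.0, 0.0]
contact_force: [1.3, 0.3, -0.8]
finger_gap: 0.505
grip_force: 102.8
```

Call:
play_rows:
  gripper: [-1,-1,-1,-1,-1]
  travel:
    - [0,0,0.001]
    - [0,0,0.002]
    - [0,0,0.003]
    - [0,0,0.004]
    - [0,0,0.004]
  roll: [0,0,0,0,0]

```text
time_s: 46.63
eef_pos: [0.4824, -0.3281, 0.0073]
eef_rot: [-0.019, 1.0, -0.0, -0.0]
contact_force: [-0.7, 2.2, 3.6]
finger_gap: 0.503
grip_force: 103.3
```

Seat firmly, then release and lift.

Call:
play_rows:
  gripper: [-1,-1,-1,-1]
  travel:
    - [0,0,0.001]
    - [0,0,0.002]
    - [0,0,0.002]
    - [0,0,0.002]
  roll: [0,0,0,0]

```text
time_s: 46.97
eef_pos: [0.4824, -0.3282, 0.0072]
eef_rot: [-0.019, 1.0, -0.001, -0.001]
contact_force: [-5.5, 3.1, 17.8]
finger_gap: 0.507
grip_force: 105.0
```

Call:
play_rows:
  gripper: [0.5,0.5,0.5,0.5,0.5]
  travel:
    - [0,0,0]
    - [0,0,0]
    - [0,0,0]
    - [0,0,0]
    - [0,0,0]
  roll: [0,0,0,0,0]

```text
time_s: 47.38
eef_pos: [0.4821, -0.3283, 0.0045]
eef_rot: [-0.019, 1.0, 0.0, -0.0]
contact_force: [-0.3, -0.2, 0.1]
finger_gap: 0.745
grip_force: 0.0
```

Call:
play_rows:
  gripper: [0.5,0.5,0.5,0.8,0.8]
  travel:
    - [0,0,-0.02]
    - [0,0,-0.05]
    - [0,0,-0.09]
    - [0,0,-0.125]
    - [0,0,-0.14]
  roll: [0,0,0,0,0]

```text
time_s: 47.8
eef_pos: [0.4851, -0.3289, 0.1496]
eef_rot: [-0.019, 1.0, -0.002, 0.003]
contact_force: [0.2, -0.1, -0.6]
finger_gap: 0.902
grip_force: 0.0
```

```bash
python3 - <<'E'
from h import *
t=avg('top',3);s=avg('side',3);np.savez('img8.npz',t=t,s=s)
for n,im in(('top',t),('side',s)):
    q=[p for a,p in blobs(im,(0,140,70),(6,255,255),60) if plane(n,[p],.042)[0,1]<-.25];print(n,[plane(n,[p],.042).round(4).tolist() for p in q])
a=np.load('img6.npz');
for n,k,b in(('top','t',(262,144,26,20)),('side','s',(305,200,32,30))):
    x,y,w,h=b;im={'t':t,'s':s}[k];print(n,'charger change',np.abs(im[y:y+h,x:x+w].astype(int)-a[k][y:y+h,x:x+w]).mean().round(2))
E
python3 plan.py .641 -.112 .1 98
```

```text
top [[[0.4768, -0.329]]]
side [[[0.4803, -0.3293]]]
top charger change 0.85
side charger change 68.21
now 48.1 [ 0.4811 -0.3279  0.1431] psi -177.85 tilt [-0.0027  0.0016] gap 0.897 grip 0.0 F [ 0.   0.2 -0.1] j [ 1.26  0.49 -0.98  1.76  0.45  1.14  1.75]
 call [np.float64(-0.056), np.float64(0.0699), np.float64(0.0144)] roll 0.4896
 call [np.float64(-0.0165), np.float64(0.088), np.float64(0.0144)] roll 0.4896
 call [np.float64(0.0268), np.float64(0.0854), np.float64(0.0144)] roll 0.4896
```

Call:
play_rows:
  gripper: [0.8,0.8,0.8,0.8,0.8]
  travel:
    - [-0.011,0.014,0]
    - [-0.022,0.028,0]
    - [-0.0335,0.042,0]
    - [-0.045,0.056,0]
    - [-0.056,0.07,0]
  roll: [0.098,0.196,0.294,0.392,0.49]

```text
time_s: 48.52
eef_pos: [0.5351, -0.2551, 0.143]
eef_rot: [0.227, 0.974, 0.001, -0.002]
contact_force: [-0.1, 0.5, 0.4]
finger_gap: 0.895
grip_force: 0.0
```

Call:
play_rows:
  gripper: [0.8,0.8,0.8,0.8,0.8]
  travel:
    - [-0.0033,0.0176,0]
    - [-0.0066,0.035,0]
    - [-0.01,0.053,0]
    - [-0.013,0.07,0]
    - [-0.0165,0.088,0]
  roll: [0.098,0.196,0.294,0.392,0.49]

```text
time_s: 48.93
eef_pos: [0.5882, -0.1834, 0.1428]
eef_rot: [0.456, 0.89, -0.0, -0.002]
contact_force: [0.7, -0.4, -0.7]
finger_gap: 0.9
grip_force: 0.0
```

Call:
play_rows:
  gripper: [0.8,0.8,0.8,0.8,0.8]
  travel:
    - [0.0054,0.017,0]
    - [0.0107,0.034,0.01]
    - [0.016,0.051,0.025]
    - [0.0215,0.068,0.045]
    - [0.027,0.0854,0.06]
  roll: [0.098,0.196,0.294,0.392,0.49]

```text
time_s: 49.35
eef_pos: [0.6409, -0.1115, 0.0815]
eef_rot: [0.658, 0.753, -0.001, -0.002]
contact_force: [-0.9, -0.7, 0.5]
finger_gap: 0.902
grip_force: 0.0
```

Call:
play_rows:
  gripper: [0.8,0.8,0.8,0.8]
  travel:
    - [0,0,0.02]
    - [0,0,0.035]
    - [0,0,0.035]
    - [0,0,0.035]
  roll: [0,0,0,0]

```text
time_s: 49.68
eef_pos: [0.6406, -0.113, 0.048]
eef_rot: [0.657, 0.754, -0.001, -0.002]
contact_force: [0.3, 0.3, 0.8]
finger_gap: 0.896
grip_force: 0.0
```

```bash
python3 plan.py .641 -.112 -.0055 98
```

```text
now 49.6833 [ 0.6406 -0.113   0.048 ] psi 97.9 tilt [-0.0041  0.    ] gap 0.896 grip 0.0 F [0.3 0.3 0.8] j [ 0.54  0.62 -0.61  1.67  0.41  0.99 -0.07]
 call [np.float64(0.001), np.float64(0.0006), np.float64(0.0535)] roll -0.0017
```

Call:
play_rows:
  gripper: [0.8,0.8,0.8,0.8,0.8]
  travel:
    - [0.001,0.0005,0.015]
    - [0.001,0.0005,0.03]
    - [0.001,0.0005,0.045]
    - [0.001,0.0005,0.053]
    - [0.001,0.0005,0.053]
  roll: [0,0,0,0,0]

```text
time_s: 50.1
eef_pos: [0.6402, -0.1112, -0.0062]
eef_rot: [0.656, 0.754, -0.001, -0.002]
contact_force: [-0.4, -0.6, -0.2]
finger_gap: 0.9
grip_force: 0.0
```

Call:
play_rows:
  gripper: [0.5,0.2,0,-1,-1]
  travel:
    - [0,0,0]
    - [0,0,0]
    - [0,0,0]
    - [0,0,0]
    - [0,0,0]
  roll: [0,0,0,0,0]

```text
time_s: 50.52
eef_pos: [0.6441, -0.1109, -0.0013]
eef_rot: [0.656, 0.754, 0.001, 0.001]
contact_force: [-1.0, 0.9, 5.5]
finger_gap: 0.461
grip_force: 99.1
```

Call:
play_rows:
  gripper: [-1,-1,-1]
  travel:
    - [0,0,0]
    - [0,0,0]
    - [0,0,0]
  roll: [0,0,0]

```text
time_s: 50.77
eef_pos: [0.644, -0.111, -0.0013]
eef_rot: [0.656, 0.754, 0.001, 0.001]
contact_force: [-0.2, 0.9, 5.8]
finger_gap: 0.463
grip_force: 99.1
```

Call:
play_rows:
  gripper: [-1,-1,-1,-1,-1]
  travel:
    - [0,0,-0.02]
    - [0,0,-0.05]
    - [0,0,-0.085]
    - [0,0,-0.115]
    - [0,0,-0.115]
  roll: [0,0,0,0,0]

```text
time_s: 51.18
eef_pos: [0.6474, -0.1109, 0.1191]
eef_rot: [0.656, 0.754, 0.003, 0.005]
contact_force: [1.3, -0.2, -2.2]
finger_gap: 0.461
grip_force: 99.2
```

```bash
python3 plan.py .3942 -.3315 .1 2.2
```

```text
now 51.1833 [ 0.6474 -0.1109  0.1191] psi 97.93 tilt [ 0.0121 -0.0016] gap 0.461 grip 99.2 F [ 1.3 -0.2 -2.2] j [ 0.56  0.55 -0.64  1.61  0.36  1.09 -0.04]
 call [np.float64(-0.0612), np.float64(-0.0937), np.float64(0.0064)] roll 0.5569
 call [np.float64(-0.1015), np.float64(-0.0472), np.float64(0.0064)] roll 0.5569
 call [np.float64(-0.1111), np.float64(0.0136), np.float64(0.0064)] roll 0.5569
```

Call:
play_rows:
  gripper: [-1,-1,-1,-1,-1]
  travel:
    - [-0.012,-0.0187,0]
    - [-0.0245,-0.0375,0]
    - [-0.0367,-0.056,0]
    - [-0.049,-0.075,0]
    - [-0.0612,-0.0937,0]
  roll: [0.111,0.223,0.334,0.446,0.557]

```text
time_s: 51.6
eef_pos: [0.5568, -0.1853, 0.1113]
eef_rot: [0.84, 0.543, -0.0, -0.0]
contact_force: [-0.4, 0.2, -1.1]
finger_gap: 0.459
grip_force: 99.1
```

Call:
play_rows:
  gripper: [-1,-1,-1,-1,-1]
  travel:
    - [-0.02,-0.0095,0]
    - [-0.0405,-0.019,0]
    - [-0.061,-0.0283,0]
    - [-0.081,-0.0378,0]
    - [-0.1015,-0.0472,0]
  roll: [0.111,0.223,0.334,0.446,0.557]

```text
time_s: 52.02
eef_pos: [0.4725, -0.2585, 0.1114]
eef_rot: [0.957, 0.291, -0.0, -0.0]
contact_force: [-0.4, -0.2, -1.1]
finger_gap: 0.465
grip_force: 99.1
```

Call:
play_rows:
  gripper: [-1,-1,-1,-1,-1]
  travel:
    - [-0.022,0.0027,0]
    - [-0.0445,0.0055,0]
    - [-0.0667,0.008,0]
    - [-0.089,0.011,0]
    - [-0.111,0.0136,0]
  roll: [0.111,0.223,0.334,0.446,0.557]

```text
time_s: 52.43
eef_pos: [0.3883, -0.332, 0.1115]
eef_rot: [1.0, 0.016, -0.0, -0.0]
contact_force: [-0.1, -1.2, -0.6]
finger_gap: 0.462
grip_force: 99.1
```

Call:
play_rows:
  gripper: [-1,-1,-1,-1]
  travel:
    - [0,0,0]
    - [0,0,0]
    - [0,0,0]
    - [0,0,0]
  roll: [0,0,0,0]

```text
time_s: 52.77
eef_pos: [0.3905, -0.3306, 0.1118]
eef_rot: [1.0, 0.02, 0.0, -0.0]
contact_force: [-0.1, 0.0, -1.6]
finger_gap: 0.467
grip_force: 99.2
```

```bash
python3 plan.py .395 -.3315 .03 2.2
```

```text
now 52.7667 [ 0.3905 -0.3306  0.1118] psi 2.34 tilt [0.0005 0.0006] gap 0.467 grip 99.2 F [-0.1  0.  -1.6] j [ 0.84  0.26 -0.26  1.97  0.08  0.92 -0.99]
 call [np.float64(0.0044), np.float64(0.0011), np.float64(0.0818)] roll 0.0025
```

Call:
play_rows:
  gripper: [-1,-1,-1,-1,-1]
  travel:
    - [0.0044,0.001,0.025]
    - [0.0044,0.001,0.05]
    - [0.0044,0.001,0.072]
    - [0.0044,0.001,0.082]
    - [0.0044,0.001,0.082]
  roll: [0,0,0,0,0]

```text
time_s: 53.18
eef_pos: [0.393, -0.3304, 0.0276]
eef_rot: [1.0, 0.02, -0.002, -0.002]
contact_force: [-0.5, 0.2, -1.8]
finger_gap: 0.466
grip_force: 99.2
```

Call:
play_rows:
  gripper: [-1,-1,-1,-1,-1]
  travel:
    - [0,0,0.001]
    - [0,0,0.003]
    - [0,0,0.005]
    - [0,0,0.006]
    - [0,0,0.006]
  roll: [0,0,0,0,0]

```text
time_s: 53.6
eef_pos: [0.3947, -0.333, 0.0246]
eef_rot: [1.0, 0.019, 0.001, 0.001]
contact_force: [-0.1, -0.6, -0.1]
finger_gap: 0.465
grip_force: 99.3
```

Call:
play_rows:
  gripper: [-1,-1,-1,-1,-1]
  travel:
    - [0,0,0.001]
    - [0,0,0.002]
    - [0,0,0.003]
    - [0,0,0.003]
    - [0,0,0.003]
  roll: [0,0,0,0,0]

```text
time_s: 54.02
eef_pos: [0.3943, -0.3332, 0.0235]
eef_rot: [1.0, 0.019, -0.0, 0.001]
contact_force: [-5.9, 3.7, 17.0]
finger_gap: 0.467
grip_force: 101.4
```

```bash
python3 plan.py .395 -.3317 .0067 2.2
```

```text
now 54.0167 [ 0.3943 -0.3332  0.0235] psi 2.18 tilt [ 0.     -0.0014] gap 0.467 grip 101.4 F [-5.9  3.7 17. ] j [ 0.82  0.39 -0.24  2.02  0.14  0.74 -1.04]
 call [np.float64(0.0008), np.float64(-0.0014), np.float64(0.0168)] roll -0.0004
```

Call:
play_rows:
  gripper: [-1,-1,-1,-1,-1]
  travel:
    - [0,0,-0.005]
    - [0,-0.002,-0.005]
    - [0,-0.002,-0.005]
    - [0,-0.002,-0.005]
    - [0,-0.002,-0.005]
  roll: [0,0,0,0,0]

```text
time_s: 54.43
eef_pos: [0.3937, -0.3302, 0.0254]
eef_rot: [1.0, 0.019, -0.0, -0.0]
contact_force: [-0.2, 0.8, -1.4]
finger_gap: 0.464
grip_force: 99.2
```

Call:
play_rows:
  gripper: [-1,-1,-1,-1,-1]
  travel:
    - [0,0,0.002]
    - [0,0,0.004]
    - [0,0,0.006]
    - [0,0,0.006]
    - [0,0,0.006]
  roll: [0,0,0,0,0]

```text
time_s: 54.85
eef_pos: [0.394, -0.3309, 0.0197]
eef_rot: [1.0, 0.019, -0.0, 0.0]
contact_force: [0.3, -1.4, -2.1]
finger_gap: 0.467
grip_force: 99.2
```

In, at z 19.7 mm with no resistance. Press the rest of the way.

Call:
play_rows:
  gripper: [-1,-1,-1,-1,-1]
  travel:
    - [0,0,0.001]
    - [0,0,0.003]
    - [0,0,0.005]
    - [0,0,0.006]
    - [0,0,0.006]
  roll: [0,0,0,0,0]

```text
time_s: 55.27
eef_pos: [0.3946, -0.331, 0.014]
eef_rot: [1.0, 0.019, 0.001, 0.001]
contact_force: [0.3, -1.6, 0.7]
finger_gap: 0.461
grip_force: 99.2
```

Call:
play_rows:
  gripper: [-1,-1,-1,-1,-1]
  travel:
    - [0,0,0.002]
    - [0,0,0.004]
    - [0,0,0.006]
    - [0,0,0.007]
    - [0,0,0.007]
  roll: [0,0,0,0,0]

```text
time_s: 55.68
eef_pos: [0.3944, -0.3309, 0.0066]
eef_rot: [1.0, 0.019, 0.0, 0.0]
contact_force: [1.4, -3.7, -0.5]
finger_gap: 0.462
grip_force: 99.1
```

Call:
play_rows:
  gripper: [-1,-1,-1,-1]
  travel:
    - [0,0,0.001]
    - [0,0,0.002]
    - [0,0,0.002]
    - [0,0,0.002]
  roll: [0,0,0,0]

```text
time_s: 56.02
eef_pos: [0.3945, -0.3309, 0.0066]
eef_rot: [1.0, 0.019, 0.0, 0.0]
contact_force: [-2.6, 0.6, 16.0]
finger_gap: 0.461
grip_force: 100.8
```

Call:
play_rows:
  gripper: [0.5,0.5,0.5,0.5,0.5]
  travel:
    - [0,0,0]
    - [0,0,0]
    - [0,0,0]
    - [0,0,0]
    - [0,0,0]
  roll: [0,0,0,0,0]

```text
time_s: 56.43
eef_pos: [0.3935, -0.3297, 0.0043]
eef_rot: [1.0, 0.019, -0.001, -0.001]
contact_force: [0.1, -0.6, -0.7]
finger_gap: 0.753
grip_force: 0.0
```

Call:
play_rows:
  gripper: [0.5,0.5,0.5,0.5,0.5]
  travel:
    - [0,0,-0.02]
    - [0,0,-0.05]
    - [0,0,-0.09]
    - [0,0,-0.13]
    - [0,0,-0.17]
  roll: [0,0,0,0,0]

```text
time_s: 56.85
eef_pos: [0.3934, -0.3298, 0.1762]
eef_rot: [1.0, 0.019, -0.001, -0.001]
contact_force: [1.8, 0.1, 0.8]
finger_gap: 0.747
grip_force: 0.0
```

Call:
play_rows:
  gripper: [-0.2,-0.2,-0.2,-0.2,-0.2]
  travel:
    - [0,0,0]
    - [0,0,-0.03]
    - [0,0,-0.06]
    - [0,0,-0.06]
    - [0,0,-0.06]
  roll: [0,0,0,0,0]

```text
time_s: 57.27
eef_pos: [0.3949, -0.331, 0.2362]
eef_rot: [1.0, 0.019, 0.001, 0.001]
contact_force: [0.1, 0.4, 0.1]
finger_gap: 0.4
grip_force: 0.0
```

```bash
python3 plan.py
python3 - <<'E'
from h import *
t=avg('top',6);s=avg('side',6);np.savez('img9.npz',t=t,s=s)
a=crop(t,198,108,65,50,6.1);b=crop(s,280,118,52,80,7.5)
a=cv2.convertScaleAbs(a,alpha=2.2);b=cv2.convertScaleAbs(b,alpha=2.2);c=crop(t,300,170,65,48,6.1);c=cv2.convertScaleAbs(c,alpha=1.8)
H=600;o=np.zeros((H,800,3),np.uint8);o[:a.shape[0],:a.shape[1]]=a;o[a.shape[0]:a.shape[0]+c.shape[0],:c.shape[1]]=c[:H-a.shape[0]];o[:b.shape[0],400:400+b.shape[1]]=b[:600]
cv2.imwrite('pics/n.png',o);print(a.shape,b.shape,c.shape)
E
```

```text
now 57.2667 [ 0.3949 -0.331   0.2362] psi 2.2 tilt [ 0.0026 -0.002 ] gap 0.4 grip 0.0 F [0.1 0.4 0.1] j [ 0.86  0.14 -0.27  1.81  0.04  1.19 -0.96]
(305, 396, 3) (600, 390, 3) (293, 396, 3)
```

View pics/n.png

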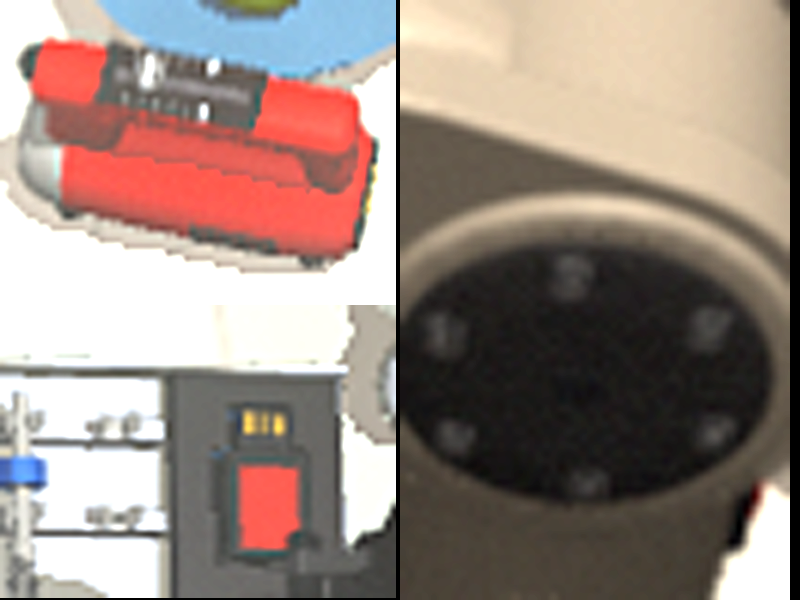

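Panel n: in the top view the mixer's steel nose is to the left. The slide's white line is at about (150,70) and the two white off marks are at (213,67) and (204,110), so the slide is forward of off. The battery sits nose to the rear wall in its pocket. Measure the slide numerically.

Run:
```python
from h import *
for f in('img.npz','img9.npz'):
    d=np.load(f)
    for n,k,b in(('top','t',(205,112,42,22)),('side','s',(290,120,45,55))):
        if f=='img9.npz' and n=='side': continue
        x,y,w,h=b;F=6;g=cv2.resize(d[k][y:y+h,x:x+w],None,fx=F,fy=F,interpolation=cv2.INTER_CUBIC).astype(int)
        m=((g.min(2)>75)&(g.max(2)-g.min(2)<35)).astype(np.uint8)
        q,l,s,c=cv2.connectedComponentsWithStats(m)
        for i in range(1,q):
            if s[i,4]>15:
                p=(c[i]+.5)/F-.5+[x,y];print(f,n,s[i,4],p.round(2),s[i,2:4]/F,'z.162',(plane(n,[p],.162)[0]*1e3).round(1),'z.149',(plane(n,[p],.149)[0]*1e3).round(1))
g=cv2.cvtColor(np.load('img9.npz')['t'],cv2.COLOR_RGB2GRAY).astype(int)
for y in range(113,130): print(y,*g[y,214:244])
```

```text
img.npz top 1281 [212.18 112.87] [16.5         3.33333333] z.162 [710.9 109.1] z.149 [716.7 110.9]
img.npz top 512 [222.12 119.24] [3.83333333 6.        ] z.162 [691.5  76.4] z.149 [697.1  77.8]
img.npz top 169 [232.51 118.39] [2.16666667 2.83333333] z.162 [696.3  44.6] z.149 [701.9  45.6]
img.npz top 133 [230.9 125.9] [1.5        2.83333333] z.162 [671.1  47.6] z.149 [676.4  48.6]
img.npz top 235 [206.02 132.46] [3.16666667 2.16666667] z.162 [644.9 121.9] z.149 [649.9 123.8]
img.npz side 19762 [314.2  127.15] [45.         24.83333333] z.162 [731.1  92.4] z.149 [740.4 104.5]
img.npz side 458 [291.02 140.16] [3.5        4.83333333] z.162 [641.3  74.4] z.149 [649.1  86.2]
img.npz side 47 [306.41 144.82] [1.16666667 1.33333333] z.162 [670.7  37.7] z.149 [679.  49.]
img.npz side 81 [290.4  145.36] [2.  1.5] z.162 [628.9  56.4] z.149 [636.5  67.9]
img9.npz top 1434 [212.66 112.95] [16.66666667  3.5       ] z.162 [710.7 107.5] z.149 [716.5 109.3]
img9.npz top 606 [222.11 119.23] [4.33333333 6.16666667] z.162 [691.5  76.4] z.149 [697.1  77.8]
img9.npz top 186 [232.52 118.41] [2.16666667 3. 
[... 1143 characters left out ...]
 68 65 65 64 59 60 48 49 45 44 50 73 70
123 48 46 47 47 67 46 43 51 44 42 44 47 45 49 51 55 58 58 60 67 66 72 71 66 61 44 42 65 74 72
124 46 48 46 46 67 48 50 60 44 68 46 45 55 45 44 42 42 40 45 51 49 53 58 63 62 43 40 77 74 73
125 50 52 51 49 55 47 50 49 46 65 47 55 59 45 53 43 60 128 45 44 45 44 47 48 49 43 44 80 76 74
126 51 52 53 50 53 49 51 56 48 54 46 49 49 44 59 43 66 151 45 43 47 46 46 46 45 45 45 80 77 77
127 53 55 52 49 49 46 50 55 49 50 54 54 56 47 54 43 67 105 41 45 45 46 47 46 47 44 69 80 80 79
128 50 51 51 47 50 58 52 55 49 48 46 50 53 49 51 51 59 63 48 48 47 46 48 46 46 42 76 76 76 77
129 48 49 47 45 55 62 59 60 58 58 56 57 54 49 50 49 48 49 50 53 53 54 50 51 48 57 71 71 71 72
```

```bash
python3 plan.py .692 .077 .2 84.5
```

```text
now 57.8667 [ 0.394  -0.3305  0.2347] psi 2.2 tilt [-0.0002  0.0003] gap 0.402 grip 0.0 F [-0.3  0.1  0.2] j [ 0.86  0.14 -0.27  1.81  0.04  1.19 -0.96]
 call [np.float64(0.1045), np.float64(-0.1319), np.float64(0.0116)] roll -0.4788
 call [np.float64(0.1535), np.float64(-0.0689), np.float64(0.0116)] roll -0.4788
 call [np.float64(0.168), np.float64(0.0095), np.float64(0.0116)] roll -0.4788
```

Call:
play_rows:
  gripper: [-0.1,-0.1,-0.1,-0.1,-0.1]
  travel:
    - [0.021,-0.0264,0]
    - [0.042,-0.0528,0]
    - [0.063,-0.079,0]
    - [0.084,-0.1055,0]
    - [0.1045,-0.132,0]
  roll: [-0.096,-0.192,-0.287,-0.383,-0.479]
  squeeze: 40

```text
time_s: 58.28
eef_pos: [0.4942, -0.1933, 0.2351]
eef_rot: [0.966, 0.258, 0.0, 0.0]
contact_force: [0.4, -0.2, -0.1]
finger_gap: 0.452
grip_force: 0.0
```

Call:
play_rows:
  gripper: [-0.1,-0.1,-0.1,-0.1,-0.1]
  travel:
    - [0.0307,-0.0138,0]
    - [0.0614,-0.0276,0]
    - [0.092,-0.0413,0]
    - [0.1228,-0.055,0]
    - [0.1535,-0.069,0]
  roll: [-0.096,-0.192,-0.287,-0.383,-0.479]

```text
time_s: 58.7
eef_pos: [0.5935, -0.0575, 0.235]
eef_rot: [0.877, 0.48, 0.0, 0.0]
contact_force: [0.5, -0.0, -0.5]
finger_gap: 0.451
grip_force: 0.0
```

Call:
play_rows:
  gripper: [-0.1,-0.1,-0.1,-0.1,-0.1]
  travel:
    - [0.0336,0.002,0]
    - [0.067,0.004,0]
    - [0.1,0.006,0.01]
    - [0.134,0.0076,0.02]
    - [0.168,0.0095,0.03]
  roll: [-0.096,-0.192,-0.287,-0.383,-0.479]

```text
time_s: 59.12
eef_pos: [0.693, 0.0782, 0.2045]
eef_rot: [0.739, 0.674, 0.0, 0.0]
contact_force: [0.2, -0.9, 0.3]
finger_gap: 0.45
grip_force: 0.0
```

Call:
play_rows:
  gripper: [-0.1,-0.1,-0.1,-0.1,-0.1]
  travel:
    - [0,0,0]
    - [0,0,0.02]
    - [0,0,0.04]
    - [0,0,0.04]
    - [0,0,0.04]
  roll: [0,0,0,0,0]

```text
time_s: 59.53
eef_pos: [0.6911, 0.0765, 0.1637]
eef_rot: [0.74, 0.672, -0.001, -0.001]
contact_force: [-0.4, -0.1, 0.1]
finger_gap: 0.451
grip_force: 0.0
```

```bash
python3 plan.py .692 .077 .132 84.5
```

```text
now 59.5333 [0.6911 0.0765 0.1637] psi 84.49 tilt [-0.0028 -0.0004] gap 0.451 grip 0.0 F [-0.4 -0.1  0.1] j [ 0.26  0.58 -0.66  1.45  0.36  1.24 -0.53]
 call [np.float64(0.0006), np.float64(0.0008), np.float64(0.0317)] roll -0.0001
```

Call:
play_rows:
  gripper: [-0.1,-0.1,-0.1,-0.1,-0.1]
  travel:
    - [0,0.001,0.01]
    - [0,0.001,0.02]
    - [0,0.001,0.027]
    - [0,0.001,0.031]
    - [0,0.001,0.031]
  roll: [0,0,0,0,0]
  squeeze: 25

```text
time_s: 59.95
eef_pos: [0.6922, 0.0767, 0.1326]
eef_rot: [0.74, 0.673, -0.001, -0.001]
contact_force: [-0.4, -0.3, 0.8]
finger_gap: 0.452
grip_force: 0.0
```

Call:
play_rows:
  gripper: [-0.3,-0.5,-1,-1,-1]
  travel:
    - [0,0,0]
    - [0,0,0]
    - [0,0,0]
    - [0,0,0]
    - [0,0,0]
  roll: [0,0,0,0,0]

```text
time_s: 60.37
eef_pos: [0.6947, 0.0771, 0.1347]
eef_rot: [0.74, 0.672, 0.002, 0.001]
contact_force: [5.6, 1.5, -1.9]
finger_gap: 0.198
grip_force: 25.4
```

```bash
python3 plan.py
```

```text
now 60.3667 [0.6947 0.0771 0.1347] psi 84.49 tilt [0.0039 0.0007] gap 0.198 grip 25.4 F [ 5.6  1.5 -1.9] j [ 0.26  0.61 -0.65  1.48  0.38  1.18 -0.55]
```

Gripping the slide (gap 0.2, about 18 mm). Drag it back 29 mm.

Call:
play_rows:
  gripper: [-1,-1,-1,-1,-1]
  travel:
    - [-0.006,0.002,0]
    - [-0.013,0.002,0]
    - [-0.02,0.002,0]
    - [-0.026,0.002,0]
    - [-0.029,0.002,0]
  roll: [0,0,0,0,0]

```text
time_s: 60.78
eef_pos: [0.6906, 0.0472, 0.1346]
eef_rot: [0.74, 0.672, -0.001, -0.001]
contact_force: [-3.7, 2.5, 5.0]
finger_gap: 0.198
grip_force: 26.1
```

Call:
play_rows:
  gripper: [-1,-1,-1]
  travel:
    - [0,0,0]
    - [0,0,0]
    - [0,0,0]
  roll: [0,0,0]

```text
time_s: 61.03
eef_pos: [0.6904, 0.0466, 0.1346]
eef_rot: [0.74, 0.672, -0.002, -0.001]
contact_force: [-4.0, 0.9, 7.0]
finger_gap: 0.193
grip_force: 26.1
```

Call:
play_rows:
  gripper: [-0.1,-0.1,-0.1,-0.1,-0.1]
  travel:
    - [0,0,0]
    - [0,0,0]
    - [0,0,0]
    - [0,0,0]
    - [0,0,0]
  roll: [0,0,0,0,0]

```text
time_s: 61.45
eef_pos: [0.692, 0.0475, 0.1336]
eef_rot: [0.74, 0.672, -0.0, -0.0]
contact_force: [0.5, 0.4, -0.6]
finger_gap: 0.446
grip_force: 0.0
```

Call:
play_rows:
  gripper: [-0.1,-0.1,-0.1,-0.1,-0.1]
  travel:
    - [0,0,-0.02]
    - [0,0,-0.05]
    - [0,0,-0.08]
    - [0,0,-0.1]
    - [0,0,-0.1]
  roll: [0,0,0,0,0]

```text
time_s: 61.87
eef_pos: [0.695, 0.049, 0.2397]
eef_rot: [0.74, 0.672, 0.004, 0.003]
contact_force: [-0.3, 0.7, -0.0]
finger_gap: 0.448
grip_force: 0.0
```

Call:
play_rows:
  gripper: [-0.1,-0.1,-0.1,-0.1,-0.1]
  travel:
    - [-0.03,-0.02,0]
    - [-0.06,-0.04,0]
    - [-0.09,-0.07,0]
    - [-0.12,-0.1,0]
    - [-0.15,-0.12,0]
  roll: [0,0,0,0,0]

```text
time_s: 62.28
eef_pos: [0.5554, -0.0905, 0.2328]
eef_rot: [0.74, 0.673, -0.001, -0.001]
contact_force: [0.9, -0.9, 0.4]
finger_gap: 0.45
grip_force: 0.0
```

Call:
play_rows:
  gripper: [-0.1,-0.1,-0.1,-0.1,-0.1]
  travel:
    - [-0.03,-0.02,0]
    - [-0.06,-0.04,0]
    - [-0.09,-0.06,0]
    - [-0.12,-0.08,0]
    - [-0.15,-0.1,0]
  roll: [0,0,0,0,0]

```text
time_s: 62.7
eef_pos: [0.4427, -0.2309, 0.2333]
eef_rot: [0.74, 0.673, -0.0, -0.0]
contact_force: [-0.4, -1.2, 0.2]
finger_gap: 0.454
grip_force: 0.0
```

```bash
python3 plan.py
python3 - <<'E'
from h import *
t=avg('top',6);np.savez('img10.npz',t=t,s=avg('side',4))
g=cv2.cvtColor(t,cv2.COLOR_RGB2GRAY).astype(int)
for y in range(113,130): print(y,*g[y,214:244])
E
```

```text
now 62.7 [ 0.4427 -0.2309  0.2333] psi 84.53 tilt [-0.0008 -0.0001] gap 0.454 grip 0.0 F [-0.4 -1.2  0.2] j [ 0.94  0.14 -0.6   1.84  0.08  1.19  0.22]
113 96 96 89 89 93 90 84 82 81 81 81 81 83 82 83 82 81 80 81 81 80 80 81 82 80 81 82 82 83 83
114 99 92 75 78 88 98 95 89 85 82 83 83 82 83 81 82 82 81 81 80 82 80 81 80 81 82 82 81 82 83
115 88 69 47 50 62 75 85 76 74 78 77 84 84 84 83 83 82 81 81 81 80 80 81 81 81 81 82 81 82 82
116 68 49 43 44 42 39 60 46 56 63 58 71 68 71 77 77 82 84 81 79 81 81 81 81 81 82 82 81 81 81
117 74 55 45 45 44 44 49 42 53 51 41 54 44 55 63 55 66 63 75 95 74 84 83 83 82 82 81 81 81 81
118 68 49 45 49 44 44 44 42 46 44 43 49 43 56 47 39 57 50 119 107 49 60 64 65 76 77 85 83 82 82
119 56 45 45 62 61 55 55 51 46 43 44 43 43 48 43 39 78 66 137 92 77 35 44 44 55 53 61 62 84 82
120 54 44 50 66 68 68 69 67 63 61 56 54 51 46 46 37 73 88 147 64 92 39 43 43 42 42 41 43 77 76
121 55 44 48 53 54 55 59 58 66 65 68 69 68 64 64 44 62 110 133 43 83 40 42 43 44 44 45 42 70 70
122 50 46 45 44 43 44 46 46 51 51 55 57 57 61 66 56 80 144 122 61 66 55 58 46 47 44 43 49 71 69
123 44 48 46 45 66 46 43 53 45 42 42 45 46 47 48 48 68 115 107 89 52 69 69 66 59 43 43 64 72 72
124 45 47 45 45 65 47 50 58 45 67 46 45 54 44 41 42 44 54 63 66 45 52 57 61 61 44 39 74 75 72
125 49 51 50 48 54 45 48 49 43 64 46 54 59 45 54 40 58 124 41 41 45 43 44 48 49 44 42 78 74 75
126 51 51 52 49 50 47 49 55 49 54 45 49 47 44 58 41 65 146 44 43 46 45 46 46 46 45 44 78 76 75
127 51 53 50 47 47 48 49 53 47 49 53 53 55 46 52 43 65 104 39 43 45 45 45 47 45 43 66 79 77 77
128 48 50 48 46 50 56 49 53 48 47 46 50 51 48 51 51 57 61 46 47 45 44 47 44 44 42 74 75 75 74
129 46 48 46 46 54 60 58 58 56 57 55 56 53 48 48 49 48 48 49 50 53 55 50 50 46 57 69 69 69 72
```

Run:
```python
from h import *
t=np.load('img10.npz')['t'];x,y,w,h=205,112,42,22;F=6;g=cv2.resize(t[y:y+h,x:x+w],None,fx=F,fy=F,interpolation=cv2.INTER_CUBIC).astype(int)
m=((g.min(2)>85)&(g.max(2)-g.min(2)<40)).astype(np.uint8);q,l,s,c=cv2.connectedComponentsWithStats(m)
print([(int(s[i,4]),((c[i]+.5)/F-.5+[x,y]).round(2).tolist()) for i in range(1,q) if s[i,4]>15])
A,B=plane('top',[(232.52,118.41),(230.9,125.94)],.149);u=np.array([B[1]-A[1],A[0]-B[0]]);u/=np.linalg.norm(u);u*=np.sign(u[1])
for p in((231.65,120.7),(231.75,120.9)): print((plane('top',[p],.162)[0]-(A+B)/2)@u*1e3, 'if z .155',(plane('top',[p],.1555)[0]-(A+B)/2)@u*1e3)
print('before',(plane('top',[(222.0,119.3)],.162)[0]-(A+B)/2)@u*1e3)
# final checks of everything else
d=np.load('img10.npz');a=np.load('img.npz')
for n,k in(('top','t'),('side','s')):
    for c_,lo,hi in(('blue',(95,120,60),(125,255,255)),('red',(0,140,70),(6,255,255)),('orange',(8,170,70),(18,255,255))):
        print(n,c_,[(int(z),*map(float,p)) for z,p in blobs(d[k],lo,hi,20)][:9])
```

```text
[(875, [210.01, 112.71]), (107, [219.11, 113.63]), (442, [231.82, 120.66]), (113, [230.91, 125.9]), (197, [205.98, 132.59])]
-0.5591899247661314 if z .155 0.29867085768825974
-0.993141288619822 if z .155 -0.13780886566690395
before 29.67544131404809
top blue [(22, 426.36, 155.32), (90, 430.89, 166.78), (30, 303.0, 196.67)]
top red [(306, 243.06, 69.99), (315, 257.77, 86.72), (100, 208.59, 119.42), (799, 235.94, 135.6), (21, 286.48, 195.29)]
top orange [(31, 341.77, 0.35), (158, 384.6, 2.8), (64, 115.94, 4.17), (2825, 326.2, 19.86), (24, 243.25, 3.38), (23, 25.35, 5.26), (190, 71.09, 9.81), (68, 432.15, 8.75), (25, 347.32, 9.64)]
side blue [(50, 290.92, 255.88), (460, 442.18, 371.8)]
side red [(687, 369.36, 148.79), (147, 317.97, 158.8), (134, 320.72, 176.14), (32, 281.69, 240.25), (219, 313.27, 298.68)]
side orange [(161, 346.38, 135.73), (127, 132.06, 178.11), (42, 441.48, 209.98), (48, 450.35, 219.17), (21, 435.95, 214.9), (22, 479.41, 244.32)]
```

```bash
python3 -c "
from station import *
print(job_done())"
```

```text
the job is handed in; nothing more can be done
None
```

I put the kit away and handed the job in at about 63 s. The beater, hook and whisk are in clips 2, 3 and 4. The battery and charger are pressed down into their foam pockets, and the speed slide is within about 1 mm of the off mark by the last camera reading; the judged result was not shown.

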